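Set out the valve-amplifier repair bay

TASK

Get the amplifier repair bay ready: first clear every spent valve out of the kit tray into the blue scrap bin, then lay the tools that are on the bench flat in the tray, one to a slot, handles towards the robot, in order of use starting from the end with the red block: screwdriver, probe, forceps, spatula (pass over any that is missing; empty slots do not matter). Last, hook the screw caddy onto the rail at the green band, slide it along the rail, without lifting it off, to the red flag, and leave it hanging there lined up with the flag. Do not disturb the other things on the bench; if a tool gets knocked about, put it right again.

Things in the scene. Friction and masses are not known exactly. Their poses are not given: they have to be found in the camera images.
- tray: Fixed aluminium kit tray, 190 (x, away from the robot) x 258 mm (y). Origin under its centre, on the bench. Floor 4 mm thick; 4 mm walls, tops 16 mm above the bench. Four slots along x, at y = -87, -29, 29, 87 mm, parted by black strips (4 mm thick, tops 16 mm above the bench) at y = -58, 0, 58 mm, only where |x| is 57 to 91 mm: the middle is open for fingers. Yaw varies.
- first_block: Fixed red block, 100 x 12 x 20 mm (height), set against one end (+y or -y) of the tray, 136 mm from its centre; the order of use starts at this end. Origin at the centre of its underside.
- bin: Fixed blue open scrap bin for spent valves, 130 x 130 mm and 60 mm high, walls and floor 4 mm. Origin under its centre.
- rail: Fixed steel rail along its own y on two posts 190 mm high: bar 12 mm thick, its axis 180 mm above the bench, 300 mm free length. Origin on the bench below the bar's middle; x points away from the robot. A thin dark rod 52 mm beyond the bar carries the marks' plates and cannot be felt.
- green_band: Green band, 20 mm wide, painted around the rail, with a green plate on the thin rod behind: where the caddy is to be hooked on. Origin on the bar's axis at its middle; axes as the rail. It is at one side of the rail's middle, 70 to 95 mm from it.
- red_flag: Red band, 12 mm wide, around the rail with a red plate on the rod behind: where the caddy must end. Origin on the bar's axis at its middle; axes as the rail. On the other side of the rail's middle, 70 to 95 mm from it.
- caddy: Loose screw caddy, 250 g, standing on the bench: grey open tray 84 (x) x 70 (y) x 30 mm, a steel stem at its near (-x) side ending in a hook open towards +x and down, and above the hook an upright orange grip block 24 (x) x 18 (y) x 45 mm, 136 to 180 mm above the underside, right over the origin. Origin at the centre of the underside. Take the block across its 18 mm.
- caddy_hook (a point): Point 125 mm above the caddy's origin that lies on the bar's axis when the caddy hangs seated. The hook's inside is an inverted V that centres itself on the bar. Its tip, 17 to 21 mm ahead, reaches 21 mm below this point; the stem is 24 mm behind; 74 mm free height under the tip. To hook on: hold the point over 27 mm above the bar's axis, move over the bar from the robot's side, lower.
- screwdriver: Loose tool, 60 g, 150 mm long, lying flat: screwdriver with a yellow handle (90 mm long, 24 wide, 16 high) with a black end and a bare steel shaft. Origin under the middle of its length; x points to its tip. Grip it across the handle about 20 mm behind the origin (x = -20 mm), near its centre of mass.
- probe: Loose tool, 60 g, 150 mm long, lying flat: test probe with a red handle (90 mm long, 24 wide, 16 high), black collar and thin needle. Origin under the middle of its length; x points to its tip. Grip it across the handle about 20 mm behind the origin (x = -20 mm), near its centre of mass.
- forceps: Loose tool, 60 g, 150 mm long, lying flat: steel forceps, rigid, with blue grip pads; arms 24 mm across the outside and 16 mm high from x = -75 to +24 mm, then tapering to the tip. Origin under the middle of its length; x points to its tip. Grip it across the handle about 20 mm behind the origin (x = -20 mm), near its centre of mass.
- spatula: Loose tool, 60 g, 150 mm long, lying flat: spatula with a green handle (90 mm long, 24 wide, 16 high) and a flat steel blade 30 mm wide. Origin under the middle of its length; x points to its tip. Grip it across the handle about 20 mm behind the origin (x = -20 mm), near its centre of mass.
- screwdriver_tip (a point): Tip of the screwdriver, 75 mm ahead of its origin.
- probe_tip (a point): Tip of the probe, 75 mm ahead of its origin.
- forceps_tip (a point): Tip of the forceps, 75 mm ahead of its origin.
- spatula_tip (a point): Tip of the spatula, 75 mm ahead of its origin.
- valve_a: Loose spent valve lying in the tray, 50 g, about 80 mm long: a square white ceramic base 28 x 28 mm and 34 mm long (x = -40 to -6 mm) and an amber glass bulb of 26 mm diameter (x = -6 to 34 mm). Origin under the middle of its length; x points to the bulb's end. Grip it across its y about 8 mm behind the origin.
- valve_b: Loose spent valve lying in the tray, 50 g, about 80 mm long: a square white ceramic base 28 x 28 mm and 34 mm long (x = -40 to -6 mm) and an amber glass bulb of 26 mm diameter (x = -6 to 34 mm). Origin under the middle of its length; x points to the bulb's end. Grip it across its y about 8 mm behind the origin.
- solder_spool: Blue solder spool, 54 mm across, 38 mm high, standing between robot and tools. Leave it alone.
- cleaner_can: Red spray can, 52 mm across, 150 mm high. Leave it alone.
- knob_jar: Pale jar, 60 mm across, 70 mm high. Leave it alone.
- multimeter: Yellow multimeter lying flat, 150 x 80 x 34 mm. Leave it alone.
- valve_carton: Cardboard carton, 50 x 50 x 100 mm, upright. Leave it alone.

How it is judged:
On the way, in this order (a step that is already met when the one before it is completed fails the run):
1. every spent valve is in the scrap bin (x of valve_a in the frame of bin between -0.065 and 0.065 m and y of valve_a in the frame of bin between -0.065 and 0.065 m and z of each of valve_a, valve_b in the frame of bin below 0.055 m and x of valve_b in the frame of bin between -0.065 and 0.065 m and y of valve_b in the frame of bin between -0.065 and 0.065 m), for 0.2 s.
2. the tools lie in the tray in order from the red block, and are let go (x of screwdriver in the frame of tray between -0.03 and 0.03 m and y of screwdriver in the frame of tray between -0.118 and 0.118 m and z of each of screwdriver, probe, forceps, spatula in the frame of tray below 0.01 m and angle between each of screwdriver, probe, forceps, spatula's own z axis and vertical below 0.12 rad and angle between the x axis of each of screwdriver, probe, forceps, spatula and the x axis of tray, either way round below 0.25 rad and x of each of screwdriver_tip, probe_tip, forceps_tip, spatula_tip in the frame of tray above 0.03 m and x of probe in the frame of tray between -0.03 and 0.03 m and y of probe in the frame of tray between -0.118 and 0.118 m and x of forceps in the frame of tray between -0.03 and 0.03 m and y of forceps in the frame of tray between -0.118 and 0.118 m and x of spatula in the frame of tray between -0.03 and 0.03 m and y of spatula in the frame of tray between -0.118 and 0.118 m and ((y of first_block in the frame of tray above 0 m and y of screwdriver in the frame of probe above 0.03 m and y of each of screwdriver, probe in the frame of forceps above 0.03 m and y of each of screwdriver, probe, forceps in the frame of spatula above 0.03 m) or (y of first_block in the frame of tray below 0 m and y of screwdriver in the frame of probe below -0.03 m and y of each of screwdriver, probe in the frame of forceps below -0.03 m and y of each of screwdriver, probe, forceps in the frame of spatula below -0.03 m)) and contact force between each of screwdriver, probe, forceps, spatula and the fingers below 0.05 N), for 0.2 s.
3. the caddy is hooked on the rail at the green band (x of caddy_hook in the frame of red_flag between -0.007 and 0.007 m and z of caddy_hook in the frame of red_flag between -0.005 and 0.005 m and angle between caddy's own z axis and vertical below 0.2 rad and angle between the y axis of caddy and the y axis of rail, either way round below 0.3 rad and y of caddy_hook in the frame of green_band between -0.03 and 0.03 m), for 0.1 s.
4. the caddy passes the middle of the rail while hooked on it (x of caddy_hook in the frame of red_flag between -0.007 and 0.007 m and z of caddy_hook in the frame of red_flag between -0.005 and 0.005 m and angle between caddy's own z axis and vertical below 0.2 rad and angle between the y axis of caddy and the y axis of rail, either way round below 0.3 rad and y of caddy_hook in the frame of rail between -0.025 and 0.025 m).
5. the caddy is on the rail at the red flag (x of caddy_hook in the frame of red_flag between -0.007 and 0.007 m and z of caddy_hook in the frame of red_flag between -0.005 and 0.005 m and angle between caddy's own z axis and vertical below 0.2 rad and angle between the y axis of caddy and the y axis of rail, either way round below 0.3 rad and y of caddy_hook in the frame of red_flag between -0.012 and 0.012 m), for 0.2 s.
At the end, for the whole second after the job is handed in: Valves in the bin; tools flat in the tray, within 30 mm of its middle line and 0.25 rad of the slots, tips away from the robot, in order from the red block, over 30 mm apart; caddy hanging seated on the rail within 12 mm of the red flag, within 0.2 rad of upright; all at rest (all of step 1 and all of step 5 and x of screwdriver in the frame of tray between -0.03 and 0.03 m and y of screwdriver in the frame of tray between -0.118 and 0.118 m and z of each of screwdriver, probe, forceps, spatula in the frame of tray below 0.01 m and angle between each of screwdriver, probe, forceps, spatula's own z axis and vertical below 0.12 rad and angle between the x axis of each of screwdriver, probe, forceps, spatula and the x axis of tray, either way round below 0.25 rad and x of each of screwdriver_tip, probe_tip, forceps_tip, spatula_tip in the frame of tray above 0.03 m and x of probe in the frame of tray between -0.03 and 0.03 m and y of probe in the frame of tray between -0.118 and 0.118 m and x of forceps in the frame of tray between -0.03 and 0.03 m and y of forceps in the frame of tray between -0.118 and 0.118 m and x of spatula in the frame of tray between -0.03 and 0.03 m and y of spatula in the frame of tray between -0.118 and 0.118 m and ((y of first_block in the frame of tray above 0 m and y of screwdriver in the frame of probe above 0.03 m and y of each of screwdriver, probe in the frame of forceps above 0.03 m and y of each of screwdriver, probe, forceps in the frame of spatula above 0.03 m) or (y of first_block in the frame of tray below 0 m and y of screwdriver in the frame of probe below -0.03 m and y of each of screwdriver, probe in the frame of forceps below -0.03 m and y of each of screwdriver, probe, forceps in the frame of spatula below -0.03 m)) and linear speed of each of screwdriver, probe, forceps, spatula, valve_a, valve_b, caddy below 0.03 m/s and contact force between caddy and rail above 0.8 N); the robot touches nothing.
It fails at once if another thing on the bench is disturbed (moved over 40 mm) (distance of any of solder_spool, cleaner_can, knob_jar, multimeter, valve_carton from where it was at the start of the episode above 0.04 m).
Of valve_a, valve_b only 1 to 2 are there at a start; the rules pass over those that are not, and their reading is None.
Of screwdriver, probe, forceps, spatula only 3 to 4 are there at a start; the rules pass over those that are not, and their reading is None.
At some moment in a run one of screwdriver, probe, forceps, spatula may be knocked a few centimetres aside while the robot is not near it.
It also fails if it takes over 210 s, if anything falls off the work surface, if the arm or the gripper's body presses on something with over 40 N, if the wrist force passes 120 N, or if a joint passes its speed limit or range.

ROBOT

A 6-joint arm with a two-finger parallel gripper is mounted at the origin on the work surface. World frame = base frame: x ahead of the robot, y to its left, z up, the work surface at z = 0. Lengths are in m, angles in rad, forces in N, time in s.
With the tool pointing down it reaches from about 0.225 to 0.875 m from the base axis. Payload 3.4 kg.
Tool frame: the origin (TCP) lies midway between the tips of the shut fingers; the grasp point (between the pads) lies 19 mm behind it; z points along the fingers, x is the direction in which the jaws open and shut, and the axes are right-handed (so a half turn about z gives the same grasp; the last joint's range is limited). The gripper opens to 85 mm and grips with 20 to 120 N. Pads are 22 mm wide; open, the fingers measure 114 mm over their backs; the gripper's body (76 mm by 85 mm) begins 54 mm behind the grasp point. The pads swing forward as they close: fully open they stand 13 mm farther back than shut.
Start: joints at [1.064, 0.276, 1.505, -0, 1.361, -0.121], TCP at [0.216, 0.533, 0.231] pointing down, gripper open.
Joint ranges: [-2.89, 2.89], [-0.75, 2.08], [0.22, 2.7], [-1.18, 4.32], [0.11, 2.71], [-2.7, 2.7]. Speed limits (rad/s): [2.57, 2.57, 3.14, 3.14, 3.14, 3.14].

INTERFACE

Orientations are given as [roll, pitch, yaw] about the fixed x, y, z axes, in that order (R = Rz(yaw) Ry(pitch) Rx(roll)).
In Python, from cell import arm gives the robot as it stands.
- The arm moves only by the shell command python3 -m creep 'ROWS'. ROWS is JSON, a list of rows, each an object with "offset": the shift along the tool's x, y, z in cm, a list of three; "spin": the turn about the tool's z in degrees; "claw": the opening, from -1 (shut) to 1 (fully open). In form: [{"offset": [x, y, z], "spin": spin, "claw": claw}, ...]. A call has 1 to 5 rows; each row is the pose to reach, as a shift and turn from the pose measured when the call began, along the tool's axes at that moment; what a row does not reach only later rows make up. A row lasts 1/10 s, in which the tool goes at most 50 mm and 8.59 degrees, less where a joint would pass 70% of its speed; a pose out of reach is approached as far as the arm can. A call with a gripper value outside its range is refused whole. The fingers move at their own pace and stop on an object; the grip force is fixed at half the most. Time passes only in rows, so rows that repeat a pose let the fingers close. It gives the time, the measured TCP pose, the force and the opening at its end, in the units of the state.
- arm.observe(): the state, without advancing time (a new reading comes with each control period).
- arm.snapshot(name): name is "side" or "top"; returns the picture (400x640x3 uint8, red, green, blue); there is no depth.
- arm.get_calibration(name): a dict with "fx", "fy", "cx", "cy" (pixels), "position" and "attitude" of the camera in the world. Camera axes: x right, y up, looking along -z (the intrinsics and any distortion apply to the point x, -y, -z); pixel columns grow to the right and rows downward; lengths in m; the calibration is good to about 2 mm. A picture is of the moment at which its call begins. get_calibration takes no time and is no camera call.
- arm.job_done(): hands the job in, once; it reports no verdict.
The state is a dict: "clock": time; "joint_positions": joint angles; "dq": joint speeds; "tau": joint torques, N m; "position": TCP position; "orientation": TCP orientation; "wrist_force": force on the tool from outside, world axes, zero at the start; "torque": the same for the moment, N m; "gripper_width": finger opening in m.
Only numpy, scipy, OpenCV 4.12 (cv2) and the standard library are available. Lean on these libraries where they do the work, as an engineer would, in place of code of your own. Each camera call takes 0.05 s, during which the arm holds its last target.

## Working session

There is one attempt and no reset: what is moved stays moved. The work goes in short steps, Python scripts to look and compute and a shell command to move; the robot and the scene stay as the last step left them, time stands still between calls to the robot, and variables do not carry over. Pictures are saved under pics/ and viewed, and the job is handed in when it is done.

```bash
ls -la; mkdir -p pics; python3 - <<'E'
from cell import arm
import cv2
print(arm.observe())
for n in("top","side"):
    print(n,arm.get_calibration(n))
    cv2.imwrite(f"pics/{n}0.png",arm.snapshot(n)[:,:,::-1])
E
```

```text
total 12
drwxr-xr-x  3 agent agent 4096 Dec  6 18:27 .
drwxr-xr-x 23 root  root  4096 Dec  6 18:27 ..
drwxr-xr-x  2 agent agent 4096 Dec  6 18:27 pics
{'clock': 0.0, 'joint_positions': array([ 1.06401979e+00,  2.76613496e-01,  1.50614773e+00,  1.29081178e-05,
        1.36070502e+00, -1.21016042e-01]), 'dq': array([-5.09872365e-04,  2.54879050e-05,  9.79335909e-04,  9.27885762e-04,
       -8.78405790e-04,  2.36715841e-05]), 'tau': array([-6.35055549e-04, -4.16771615e+01, -2.45801622e+01,  1.07629189e-04,
        1.11220303e-02,  5.28982673e-05]), 'position': array([0.21609905, 0.53226916, 0.23042335]), 'orientation': array([-3.14135394e+00,  1.85836806e-03,  1.18503335e+00]), 'wrist_force': array([-0.11108999, -0.10426422, -0.46080014]), 'torque': array([-0.04425077, -0.02102663,  0.06054007]), 'gripper_width': 0.08552051787390273}
top {'fx': 457.5534192674116, 'fy': 457.5534192674116, 'cx': 320.4558449186338, 'cy': 198.91645262775015, 'position': array([ 0.36335125, -0.01876941,  1.48719606]), 'attitude': array([ 0.10550709,  0.01543223, -1.57296629])}
side {'fx': 516.4069919481582, 'fy': 516.4069919481582, 'cx': 325.3737623907967, 'cy': 201.16910222454325, 'position': array([-0.04368504, -0.97753444,  0.95142641]), 'attitude': array([ 0.92706337,  0.01195787, -0.5212607 ])}
```

View pics/top0.png

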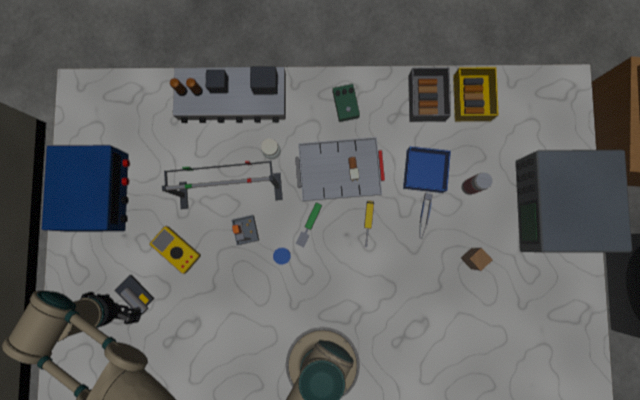

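View pics/side0.png

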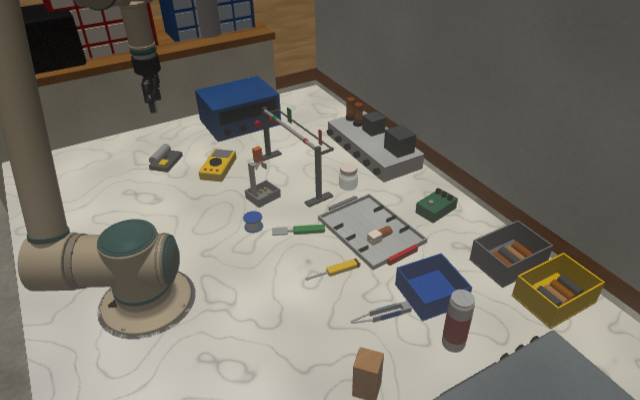

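```bash
cat > h.py <<'E'
import numpy as np,cv2
from scipy.spatial.transform import Rotation as R
from cell import arm
def cam(n):
    c=arm.get_calibration(n); return c,R.from_euler('xyz',c['attitude']).as_matrix(),np.array(c['position'])
def ray(n,u,v):
    c,M,p=cam(n)
    d=M@np.array([(u-c['cx'])/c['fx'],-(v-c['cy'])/c['fy'],-1.]); return p,d
def onz(n,u,v,z):
    p,d=ray(n,u,v); return p+d*(z-p[2])/d[2]
def tri(a,b):
    p,d=ray('top',*a);q,e=ray('side',*b)
    A=np.stack([d,-e],1);s=np.linalg.lstsq(A,q-p,rcond=None)[0]
    x,y=p+s[0]*d,q+s[1]*e
    return (x+y)/2,np.linalg.norm(x-y)
def proj(n,P):
    c,M,p=cam(n);k=M.T@(np.array(P)-p);return np.array([c['cx']+c['fx']*k[0]/-k[2],c['cy']-c['fy']*k[1]/-k[2]])
def snap(n,name):
    im=arm.snapshot(n)[:,:,::-1].copy();cv2.imwrite(f'pics/{name}.png',im);return im
def crop(im,name,x,y,w,h,s):
    cv2.imwrite(f'pics/{name}.png',cv2.resize(im[y:y+h,x:x+w],None,fx=s,fy=s,interpolation=cv2.INTER_CUBIC))
E
python3 - <<'E'
from h import *
t=cv2.imread('pics/top0.png');s=cv2.imread('pics/side0.png')
crop(t,'t1',280,125,200,130,4);crop(t,'t2',150,125,160,140,4)
crop(s,'s1',230,80,200,150,4);crop(s,'s2',260,180,200,150,4)
E
```

```text
(no output)
```

View pics/t1.png

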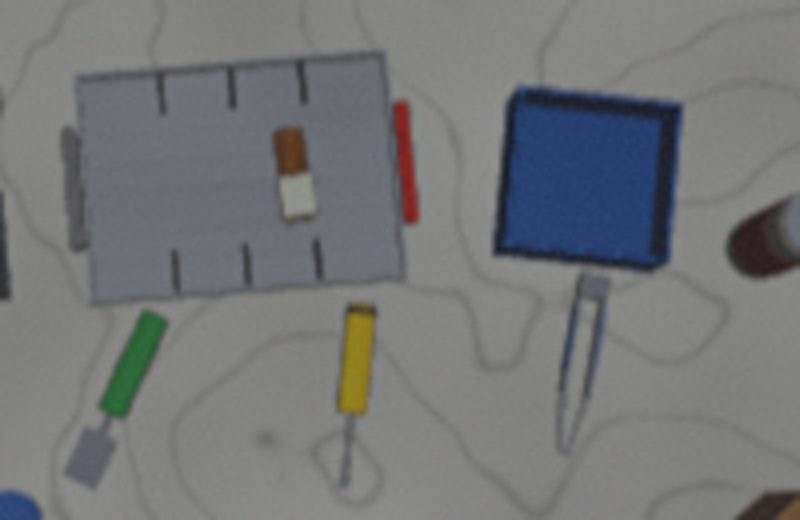

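View pics/t2.png

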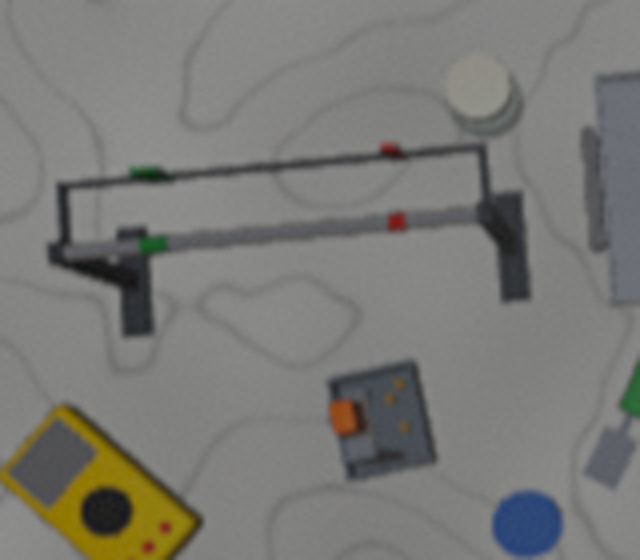

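View pics/s1.png

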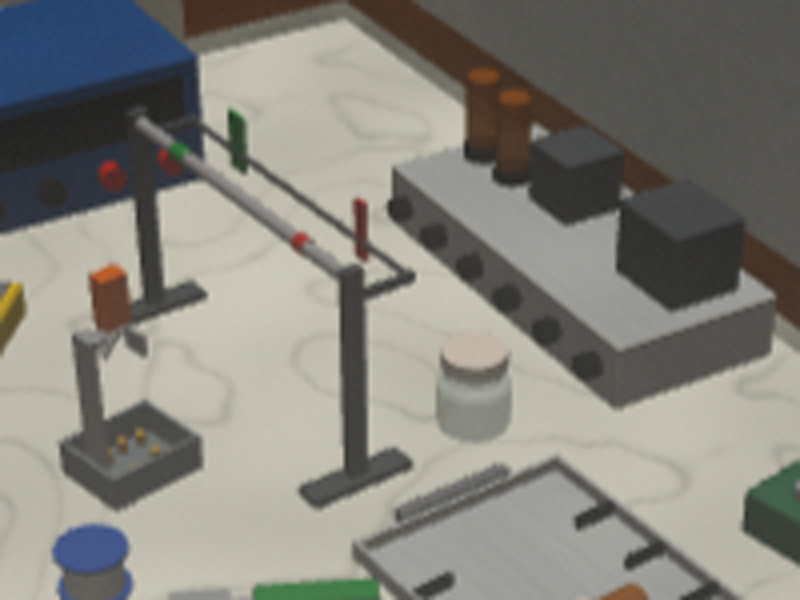

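View pics/s2.png

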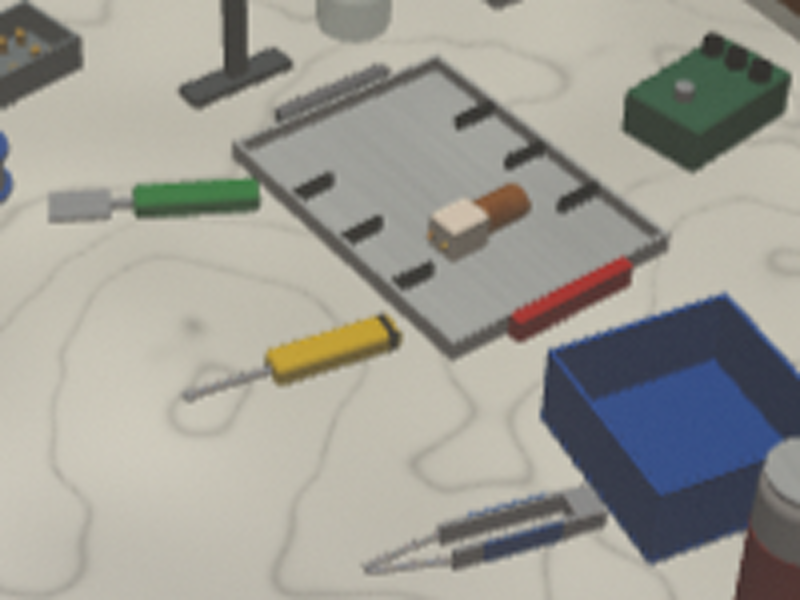

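```bash
cat > m.py <<'E'
from h import *
def t1(u,v): return (u/4+280-.375,v/4+125-.375)
def t2(u,v): return (u/4+150-.375,v/4+125-.375)
def rect(im,lo,hi,roi,n='top'):
    x,y,w,h=roi
    hsv=cv2.cvtColor(im[y:y+h,x:x+w],cv2.COLOR_BGR2HSV)
    m=cv2.inRange(hsv,np.array(lo),np.array(hi))
    cs,_=cv2.findContours(m,cv2.RETR_EXTERNAL,cv2.CHAIN_APPROX_NONE)
    c=max(cs,key=cv2.contourArea);mm=np.zeros_like(m);cv2.drawContours(mm,[c],-1,255,-1)
    ys,xs=np.nonzero(mm);P=np.stack([xs+x,ys+y],1).astype(float)
    return P
def world(P,n,z): return np.array([onz(n,u,v,z)[:2] for u,v in P])
def axis(W):
    c=W.mean(0);e,V=np.linalg.eigh(np.cov((W-c).T));return c,V[:,1],np.sqrt(12*e)
E
python3 - <<'E'
from m import *
im=cv2.imread('pics/top0.png')
C=[onz('top',*t1(*p),.016)[:2] for p in [(77,75),(384,52),(405,278),(92,303)]]
print('tray',np.mean(C,0),[np.linalg.norm(C[i]-C[(i+1)%4]) for i in range(4)])
yv=(C[0]+C[3]-C[1]-C[2]);xv=(C[0]+C[1]-C[2]-C[3]);print('yaw',np.arctan2(-yv[0],yv[1]),np.arctan2(xv[1],xv[0]))
for nm,lo,hi,roi,z in [('green',(45,90,40),(80,255,255),(295,195,35,60),.014),('yellow',(20,100,60),(35,255,255),(355,195,30,50),.014),('bulb',(3,90,30),(20,255,255),(340,150,25,30),.022),('bin',(100,100,40),(130,255,255),(400,140,60,60),.03),('orange',(3,120,60),(18,255,255),(225,215,25,30),.18)]:
    c,a,s=axis(world(rect(im,lo,hi,roi),'top',z));print(nm,c,a,np.arctan2(a[1],a[0]),s)
B=[onz('top',*t1(*p),.06)[:2] for p in [(517,88),(681,103),(662,270),(495,253)]]
print('bin',np.mean(B,0))
for nm,p in [('f_end',(596,274)),('f_tip',(565,450)),('sd_end',(362,306)),('sd_tip',(345,486)),('sp_end',(155,315)),('sp_tip',(82,474)),('v_base',(300,220)),('v_wt',(295,175)),('v_tip',(290,128))]:
    print(nm,onz('top',*t1(*p),.014)[:2])
Q=[onz('top',*t2(*p),.03)[:2] for p in [(332,380),(413,362),(435,460),(352,479)]]
print('caddy tray',np.mean(Q,0),[np.linalg.norm(Q[i]-Q[(i+1)%4]) for i in range(4)])
xv=Q[0]+Q[1]-Q[2]-Q[3];print(np.arctan2(xv[1],xv[0]))
print('rail',onz('top',*t2(60,251),.18)[:2],onz('top',*t2(490,214),.18)[:2])
print('green',onz('top',*t2(153,244),.186)[:2],'red',onz('top',*t2(397,221),.186)[:2])
print('blk',onz('top',*t2(345,402),.18)[:2])
print(onz('top',*t2(527,523),.038)[:2],'spool')
E
```

```text
tray [ 0.61791133 -0.05847307] [np.float64(0.25206741521206516), np.float64(0.1868192667266278), np.float64(0.2536819292775956), np.float64(0.18831739080426513)]
yaw 0.07339684970297183 0.0715899448158684
green [0.46508179 0.02838093] [-0.90875266  0.41733512] 2.7110817772119704 [0.0198412  0.08609779]
yellow [ 0.46884518 -0.15177585] [-0.9939847   0.10951898] 3.031853542858107 [0.02206677 0.08459896]
bulb [ 0.63748941 -0.09945719] [-0.9878586  -0.15535569] -2.9856051485267603 [0.02067621 0.03315097]
bin [ 0.61313221 -0.33952223] [-0.42274868  0.90624696] 2.0072725473734496 [0.13285381 0.13454099]
orange [0.41657392 0.24379636] [-0.91863049 -0.39511773] -2.7353966529246465 [0.01757227 0.02469726]
bin [ 0.6074941  -0.33201547]
f_end [ 0.53691561 -0.34590229]
f_tip [ 0.39529895 -0.31737496]
sd_end [ 0.51164443 -0.15685613]
sd_tip [ 0.3670498  -0.14131997]
sp_end [0.50495232 0.01039224]
sp_tip [0.37708705 0.06915659]
v_base [ 0.58203384 -0.1075315 ]
v_wt [ 0.61906774 -0.10383504]
v_tip [ 0.65795773 -0.10013452]
caddy tray [0.42010497 0.24303122] [np.float64(0.06624488479095737), np.float64(0.0802848782728617), np.float64(0.0675740398560962), np.float64(0.08067446620370762)]
0.22522212678310355
rail [0.53717504 0.4524139 ] [0.56283832 0.14075726]
green [0.54118016 0.38305524] red [0.55713316 0.20705122]
blk [0.42728223 0.24354273]
[0.33860885 0.12670729] spool
```

```bash
cat > d.py <<'E'
import sys
from h import *
a=[float(v) for v in sys.argv[1:]]
o=arm.observe();M=R.from_euler('xyz',o['orientation']).as_matrix()
k=M.T@(np.array(a[:3])-o['position'])*100
yaw=np.arctan2(M[1,0],M[0,0]);s=-np.degrees((a[3]-yaw+np.pi)%(2*np.pi)-np.pi)
print('pos',o['position'].round(4),'yaw',yaw.round(3),'q6',o['joint_positions'][5].round(2),'w',o['gripper_width'].round(3),'F',o['wrist_force'].round(1),'t',o['clock'],'| cm',k.round(2),'spin',s.round(1))
E
python3 d.py .61 -.104 .25 1.668
python3 -m creep '[{"offset":[0,0,-4],"spin":-8,"claw":1},{"offset":[0,0,-4],"spin":-16,"claw":1},{"offset":[0,0,-4],"spin":-24,"claw":1},{"offset":[0,0,-4],"spin":-28,"claw":1},{"offset":[0,0,-4],"spin":-28,"claw":1}]'
python3 d.py .61 -.104 .25 1.668
```

```text
clock: 0.6
position: [0.216, 0.5321, 0.2701]
orientation: [-3.14, 0.002, 1.674]
wrist_force: [-0.5, -0.2, -0.1]
gripper_width: 0.0852Traceback (most recent call last):
  File "d.py", line 7, in <module>
    print('pos',o['position'].round(4),'yaw',yaw.round(3),'q6',o['joint_positions'][5].round(2),'w',o['gripper_width'].round(3),'F',o['wrist_force'].round(1),'t',o['clock'],'| cm',k.round(2),'spin',s.round(1))
                                                                                                    ^^^^^^^^^^^^^^^^^^^^^^^^
AttributeError: 'float' object has no attribute 'round'
Traceback (most recent call last):
  File "d.py", line 7, in <module>
    print('pos',o['position'].round(4),'yaw',yaw.round(3),'q6',o['joint_positions'][5].round(2),'w',o['gripper_width'].round(3),'F',o['wrist_force'].round(1),'t',o['clock'],'| cm',k.round(2),'spin',s.round(1))
                                                                                                    ^^^^^^^^^^^^^^^^^^^^^^^^
AttributeError: 'float' object has no attribute 'round'
```

Tracking is accurate.

```bash
sed -i "s/o\['gripper_width'\].round(3)/round(o['gripper_width'],4)/" d.py
python3 d.py .61 -.104 .27 1.668
```

```text
pos [0.216  0.5321 0.2701] yaw 1.674 q6 -0.61 w 0.0852 F [-0.5 -0.2 -0.1] t 0.6 | cm [-67.32  32.67   0.11] spin 0.3
```

```bash

python3 -m creep '[{"offset":[-4.5,2.2,0],"spin":0,"claw":1},{"offset":[-9,4.4,0],"spin":0,"claw":1},{"offset":[-13.5,6.5,0],"spin":0,"claw":1},{"offset":[-18,8.7,0],"spin":0,"claw":1},{"offset":[-22.4,10.9,0],"spin":0,"claw":1}]'
python3 -m creep '[{"offset":[-4.5,2.2,0],"spin":0,"claw":1},{"offset":[-9,4.4,0],"spin":0,"claw":1},{"offset":[-13.5,6.5,0],"spin":0,"claw":1},{"offset":[-18,8.7,0],"spin":0,"claw":1},{"offset":[-22.4,10.9,0],"spin":0,"claw":1}]'
python3 d.py .61 -.104 .2 1.668
python3 - <<'E'
from h import *
im=snap('top','t_a');print(arm.observe()['clock'])
E
```

```text
clock: 1.1
position: [0.3479, 0.3187, 0.2702]
orientation: [-3.14, 0.002, 1.672]
wrist_force: [0.6, 0.0, 0.5]
gripper_width: 0.0855
clock: 1.6
position: [0.479, 0.1057, 0.2705]
orientation: [-3.14, 0.002, 1.67]
wrist_force: [1.4, 0.0, 0.2]
gripper_width: 0.0855
pos [0.479  0.1057 0.2705] yaw 1.67 q6 -1.59 w 0.0855 F [1.4 0.  0.2] t 1.6 | cm [-22.15  10.97   7.08] spin 0.1
1.65
```

View pics/t_a.png

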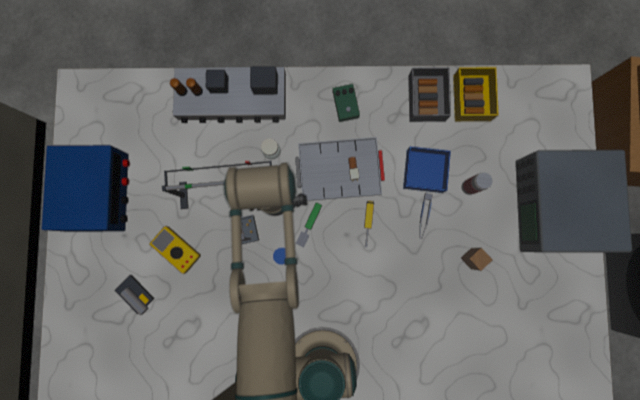

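```bash

python3 -m creep '[{"offset":[-4.5,2.2,1],"spin":0,"claw":1},{"offset":[-9,4.4,3],"spin":0,"claw":1},{"offset":[-13.5,6.5,4],"spin":0,"claw":1},{"offset":[-18,8.7,6],"spin":0,"claw":1},{"offset":[-22.1,11,7],"spin":0,"claw":1}]'
python3 d.py .61 -.104 .01 1.668
python3 - <<'E'
from h import *
im=snap('side','s_a');crop(im,'s_a2',260,140,200,150,4)
E
```

```text
clock: 2.15
position: [0.6052, -0.0989, 0.2058]
orientation: [3.141, 0.01, 1.663]
wrist_force: [0.4, 0.7, 0.4]
gripper_width: 0.0855
pos [ 0.6052 -0.0989  0.2058] yaw 1.663 q6 -1.93 w 0.0855 F [0.4 0.7 0.4] t 2.15 | cm [-0.35  0.42 19.58] spin -0.3
```

View pics/s_a2.png

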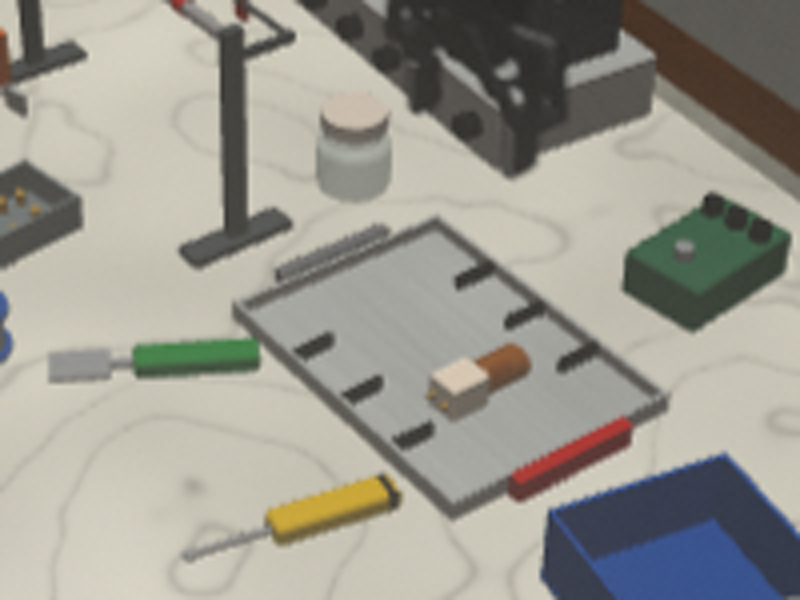

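```bash

python3 -m creep '[{"offset":[-0.3,0.4,4],"spin":0,"claw":1},{"offset":[-0.3,0.4,8],"spin":0,"claw":1},{"offset":[-0.3,0.4,12],"spin":0,"claw":1},{"offset":[-0.3,0.4,14],"spin":0,"claw":1},{"offset":[-0.3,0.4,14],"spin":0,"claw":1}]'
python3 d.py .61 -.104 .01 1.668
python3 - <<'E'
from h import *
im=snap('side','s_b');crop(im,'s_b2',300,160,120,90,6)
E
```

```text
clock: 2.7
position: [0.6114, -0.1102, 0.0592]
orientation: [-3.136, 0.014, 1.659]
wrist_force: [-0.5, 0.4, 0.4]
gripper_width: 0.0855
pos [ 0.6114 -0.1102  0.0592] yaw 1.659 q6 -1.93 w 0.0855 F [-0.5  0.4  0.4] t 2.7 | cm [ 0.7  -0.06  4.91] spin -0.5
```

View pics/s_b2.png

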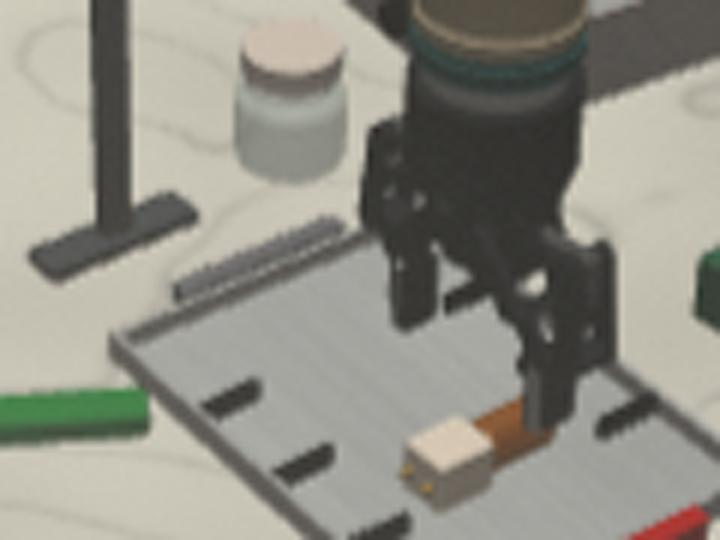

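```bash

python3 -m creep '[{"offset":[0.7,0,1.6],"spin":0,"claw":1},{"offset":[0.7,0,3],"spin":0,"claw":1},{"offset":[0.7,0,4.9],"spin":0,"claw":1},{"offset":[0.7,0,4.9],"spin":0,"claw":0.2},{"offset":[0.7,0,4.9],"spin":0,"claw":-1}]'
python3 -m creep '[{"offset":[0,0,0],"spin":0,"claw":-1},{"offset":[0,0,0],"spin":0,"claw":-1},{"offset":[0,0,0],"spin":0,"claw":-1},{"offset":[0,0,0],"spin":0,"claw":-1},{"offset":[0,0,0],"spin":0,"claw":-1}]'
python3 d.py .61 -.104 .15 1.668
python3 - <<'E'
from h import *
im=snap('side','s_b');crop(im,'s_b2',300,160,120,90,6)
E
```

```text
clock: 3.25
position: [0.6131, -0.1046, 0.0131]
orientation: [-3.141, 0.016, 1.659]
wrist_force: [0.4, -0.6, 0.5]
gripper_width: 0.0589
clock: 3.75
position: [0.6141, -0.1049, 0.0148]
orientation: [3.139, 0.017, 1.659]
wrist_force: [0.3, 0.8, 6.6]
gripper_width: 0.0268
pos [ 0.6141 -0.1049  0.0148] yaw 1.659 q6 -1.92 w 0.0268 F [0.3 0.8 6.6] t 3.75 | cm [ -0.1   -0.37 -13.52] spin -0.5
```

View pics/s_b2.png

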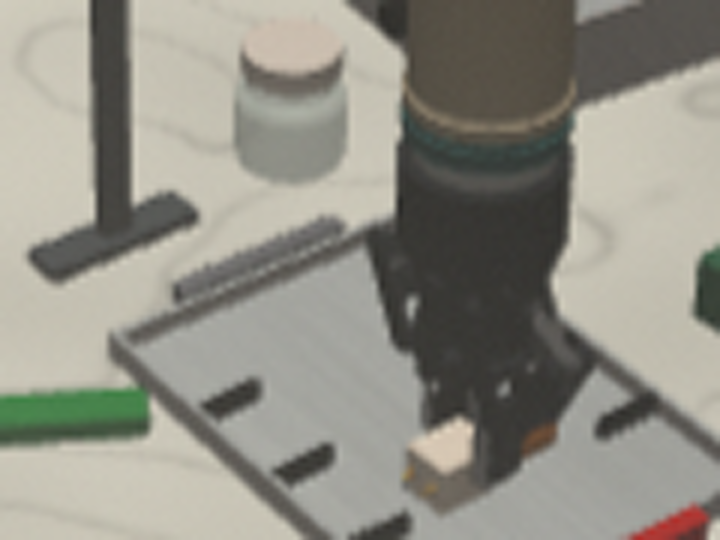

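```bash

python3 -m creep '[{"offset":[0,0,-3],"spin":0,"claw":-1},{"offset":[0,0,-7],"spin":0,"claw":-1},{"offset":[0,0,-11],"spin":0,"claw":-1},{"offset":[0,0,-15],"spin":0,"claw":-1},{"offset":[0,0,-15],"spin":0,"claw":-1}]'
python3 d.py .609 -.335 .165 1.668
python3 - <<'E'
from h import *
im=snap('side','s_c');crop(im,'s_c2',300,130,200,150,4)
E
```

```text
clock: 4.3
position: [0.6174, -0.1034, 0.1717]
orientation: [3.127, 0.022, 1.659]
wrist_force: [0.8, -0.0, 0.6]
gripper_width: 0.0266
pos [ 0.6174 -0.1034  0.1717] yaw 1.659 q6 -1.92 w 0.0266 F [ 0.8 -0.   0.6] t 4.3 | cm [-22.97  -2.88   1.12] spin -0.5
```

View pics/s_c2.png

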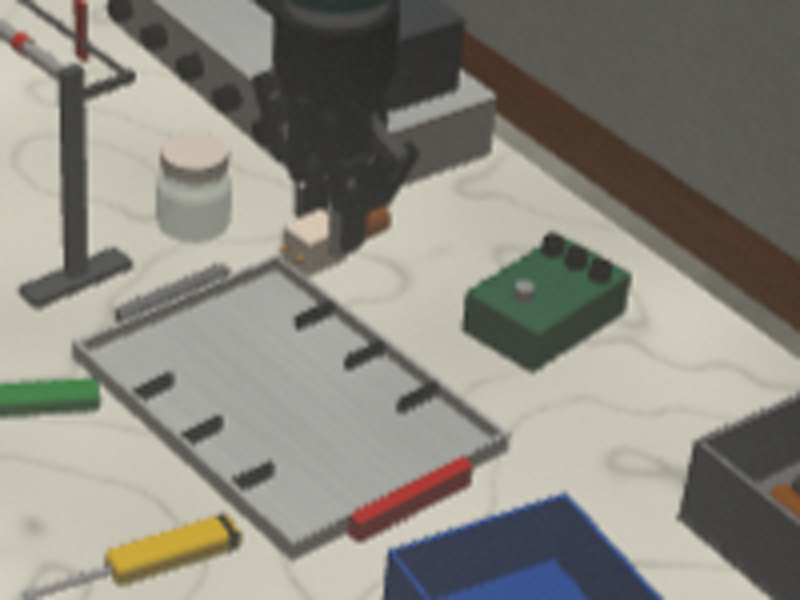

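```bash

python3 -m creep '[{"offset":[-5,-0.6,0],"spin":0,"claw":-1},{"offset":[-9.5,-1.2,0],"spin":0,"claw":-1},{"offset":[-14,-1.8,0.5],"spin":0,"claw":-1},{"offset":[-18.5,-2.3,1],"spin":0,"claw":-1},{"offset":[-22.8,-2.9,1.5],"spin":0,"claw":-1}]'
python3 d.py .609 -.335 .06 1.668
python3 - <<'E'
from h import *
print('can',onz('top',484,180,.15))
im=snap('side','s_d');crop(im,'s_d2',380,160,200,150,4)
E
```

```text
clock: 4.85
position: [0.6057, -0.3342, 0.1556]
orientation: [3.134, 0.018, 1.658]
wrist_force: [0.8, -0.9, 0.5]
gripper_width: 0.0263
pos [ 0.6057 -0.3342  0.1556] yaw 1.658 q6 -2.26 w 0.0263 F [ 0.8 -0.9  0.5] t 4.85 | cm [0.07 0.25 9.56] spin -0.5
can [ 0.55903978 -0.47873976  0.15      ]
```

View pics/s_d2.png

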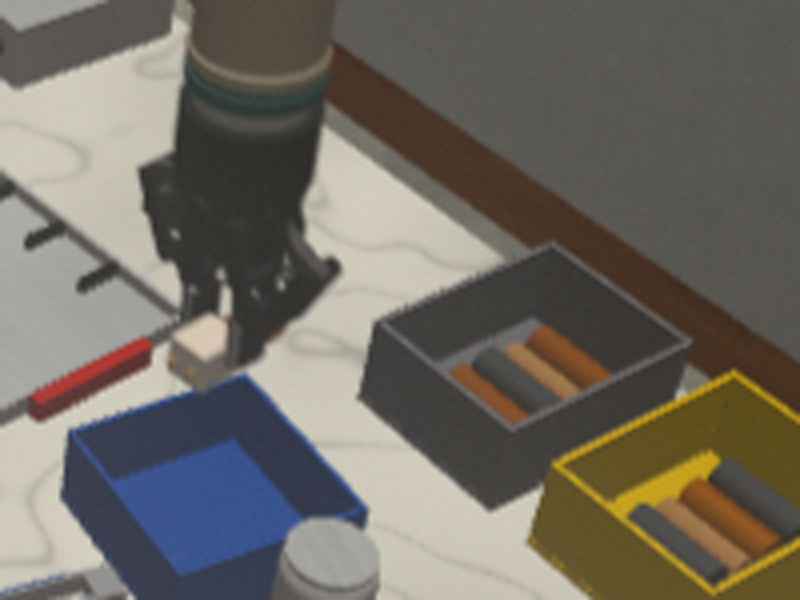

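```bash

python3 -m creep '[{"offset":[0,0,3],"spin":0,"claw":-1},{"offset":[0,0,6],"spin":0,"claw":-1},{"offset":[0,0,9],"spin":0,"claw":-1},{"offset":[0,0,10],"spin":0,"claw":-1},{"offset":[0,0,10],"spin":0,"claw":-1}]'
python3 d.py .609 -.335 .06 1.668
python3 - <<'E'
from h import *
im=snap('side','s_e');crop(im,'s_e2',380,200,130,100,6)
E
```

```text
clock: 5.4
position: [0.6039, -0.3438, 0.0514]
orientation: [3.14, 0.021, 1.655]
wrist_force: [0.2, 0.3, 0.3]
gripper_width: 0.0262
pos [ 0.6039 -0.3438  0.0514] yaw 1.655 q6 -2.26 w 0.0262 F [0.2 0.3 0.3] t 5.4 | cm [ 0.82  0.59 -0.88] spin -0.8
```

View pics/s_e2.png

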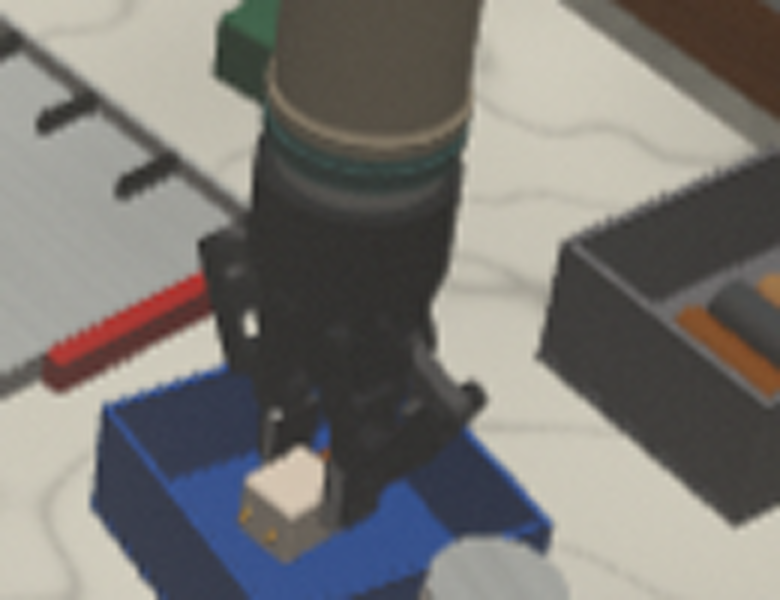

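```bash

python3 -m creep '[{"offset":[0.5,0.4,0],"spin":0,"claw":-1},{"offset":[0.5,0.4,0],"spin":0,"claw":0},{"offset":[0.5,0.4,0],"spin":0,"claw":0},{"offset":[0.5,0.4,0],"spin":0,"claw":0},{"offset":[0.5,0.4,0],"spin":0,"claw":0}]'
python3 -m creep '[{"offset":[0,0,-4],"spin":0,"claw":0},{"offset":[0,0,-8],"spin":0,"claw":0},{"offset":[0,0,-12],"spin":0,"claw":0},{"offset":[0,0,-15],"spin":0,"claw":0},{"offset":[0,0,-15],"spin":0,"claw":0}]'
python3 d.py .459 -.151 .1 1.464
python3 - <<'E'
from h import *
im=snap('side','s_f');crop(im,'s_f2',300,180,200,150,4)
im=snap('top','t_f');crop(im,'t_f2',280,125,200,130,4)
E
```

```text
clock: 5.95
position: [0.609, -0.3395, 0.0541]
orientation: [3.137, 0.025, 1.655]
wrist_force: [0.1, -0.3, 0.2]
gripper_width: 0.0427
clock: 6.45
position: [0.6103, -0.3375, 0.2105]
orientation: [3.128, 0.032, 1.655]
wrist_force: [0.4, -0.0, -0.0]
gripper_width: 0.0428
pos [ 0.6103 -0.3375  0.2105] yaw 1.655 q6 -2.25 w 0.0428 F [ 0.4 -0.  -0. ] t 6.45 | cm [ 20.19 -13.66  10.22] spin 10.9
```

View pics/s_f2.png

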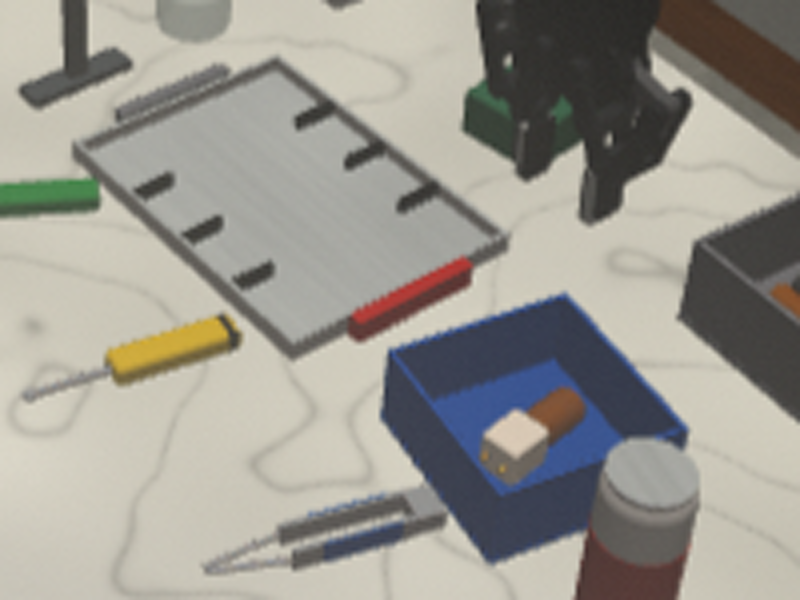

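View pics/t_f2.png

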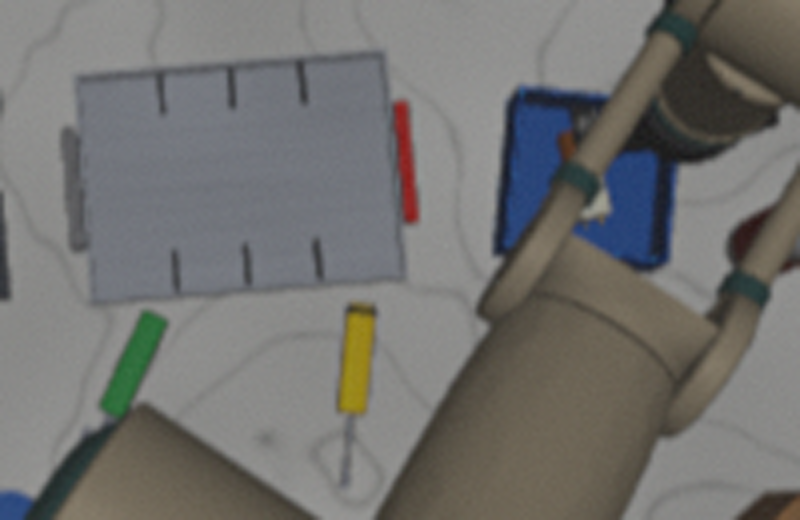

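```bash

python3 -m creep '[{"offset":[4,-2.7,1],"spin":3,"claw":0.5},{"offset":[8,-5.4,2.5],"spin":6,"claw":1},{"offset":[12,-8.2,4.5],"spin":9,"claw":1},{"offset":[16,-11,7],"spin":11,"claw":1},{"offset":[20.2,-13.7,9],"spin":11,"claw":1}]'
python3 d.py .459 -.151 .004 1.464
python3 -m creep '[{"offset":[0,0,0],"spin":0,"claw":1},{"offset":[0,0,0],"spin":0,"claw":1}]'
python3 d.py .459 -.151 .004 1.464
python3 - <<'E'
from h import *
im=snap('side','s_g');crop(im,'s_g2',300,180,200,150,4)
im=snap('top','t_g');crop(im,'t_g2',280,125,200,130,4)
E
```

```text
clock: 7.05
position: [0.4589, -0.1552, 0.1111]
orientation: [3.134, 0.023, 1.461]
wrist_force: [0.4, -0.3, -0.8]
gripper_width: 0.0854
pos [ 0.4589 -0.1552  0.1111] yaw 1.461 q6 -1.91 w 0.0854 F [ 0.4 -0.3 -0.8] t 7.05 | cm [ 0.66 -0.12 10.7 ] spin -0.1
clock: 7.25
position: [0.4563, -0.1534, 0.1091]
orientation: [3.139, 0.021, 1.463]
wrist_force: [0.9, -0.5, 0.8]
gripper_width: 0.0854
pos [ 0.4563 -0.1534  0.1091] yaw 1.463 q6 -1.91 w 0.0854 F [ 0.9 -0.5  0.8] t 7.25 | cm [ 0.49  0.22 10.5 ] spin -0.1
```

View pics/s_g2.png

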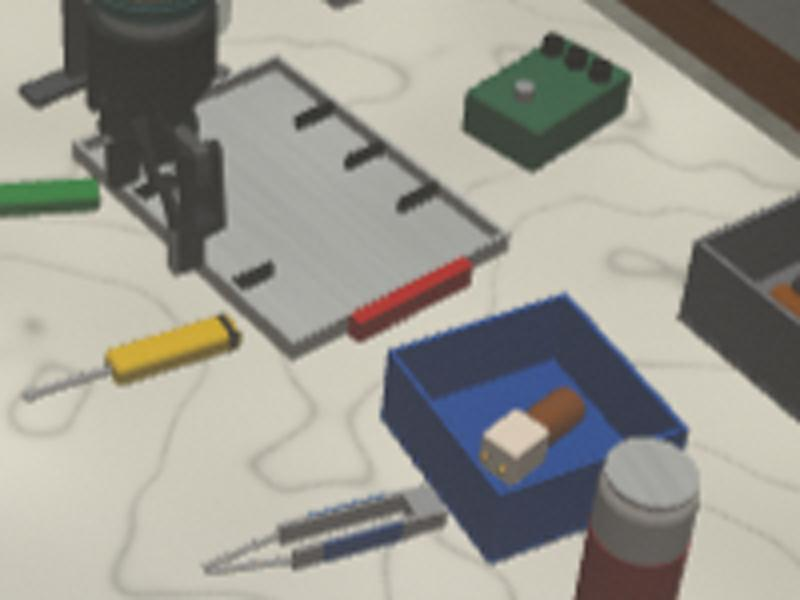

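```bash

python3 -m creep '[{"offset":[0.5,0.2,3],"spin":0,"claw":1},{"offset":[0.5,0.2,6],"spin":0,"claw":1},{"offset":[0.5,0.2,8],"spin":0,"claw":1},{"offset":[0.5,0.2,8.3],"spin":0,"claw":1},{"offset":[0.5,0.2,8.3],"spin":0,"claw":1}]'
python3 d.py .459 -.151 .004 1.464
python3 - <<'E'
from h import *
im=snap('side','s_g');crop(im,'s_g2',290,210,100,75,8)
E
```

```text
clock: 7.85
position: [0.4644, -0.1544, 0.0279]
orientation: [3.132, 0.023, 1.461]
wrist_force: [0.7, 0.9, 0.2]
gripper_width: 0.0851
pos [ 0.4644 -0.1544  0.0279] yaw 1.461 q6 -1.89 w 0.0851 F [0.7 0.9 0.2] t 7.85 | cm [ 0.33 -0.59  2.38] spin -0.2
```

View pics/s_g2.png

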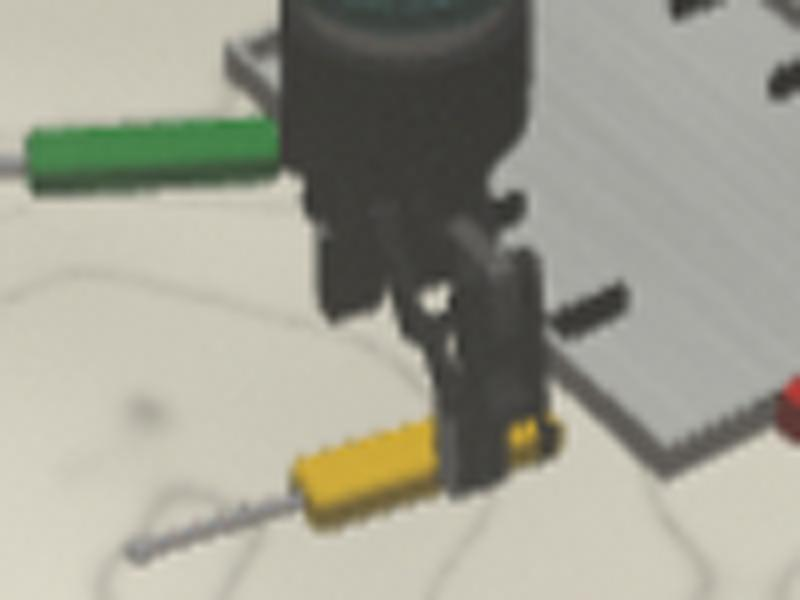

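```bash

python3 -m creep '[{"offset":[0.3,-0.6,1.2],"spin":0,"claw":1},{"offset":[0.3,-0.6,2.4],"spin":0,"claw":1},{"offset":[0.3,-0.6,2.4],"spin":0,"claw":0.2},{"offset":[0.3,-0.6,2.4],"spin":0,"claw":-0.5},{"offset":[0.3,-0.6,2.4],"spin":0,"claw":-1}]'
python3 -m creep '[{"offset":[0,0,0],"spin":0,"claw":-1},{"offset":[0,0,0],"spin":0,"claw":-1},{"offset":[0,0,0],"spin":0,"claw":-1},{"offset":[0,0,0],"spin":0,"claw":-1},{"offset":[0,0,0],"spin":0,"claw":-1}]'
python3 d.py .459 -.151 .004 1.464
python3 - <<'E'
from h import *
im=snap('side','s_g');crop(im,'s_g2',290,210,100,75,8)
E
```

```text
clock: 8.4
position: [0.4604, -0.1519, 0.0056]
orientation: [3.129, 0.025, 1.461]
wrist_force: [-0.8, 0.1, 0.3]
gripper_width: 0.044
clock: 8.9
position: [0.4613, -0.1524, 0.0068]
orientation: [3.126, 0.026, 1.461]
wrist_force: [-0.7, 0.5, 5.2]
gripper_width: 0.0223
pos [ 0.4613 -0.1524  0.0068] yaw 1.461 q6 -1.89 w 0.0223 F [-0.7  0.5  5.2] t 8.9 | cm [ 0.12 -0.25  0.27] spin -0.2
```

View pics/s_g2.png

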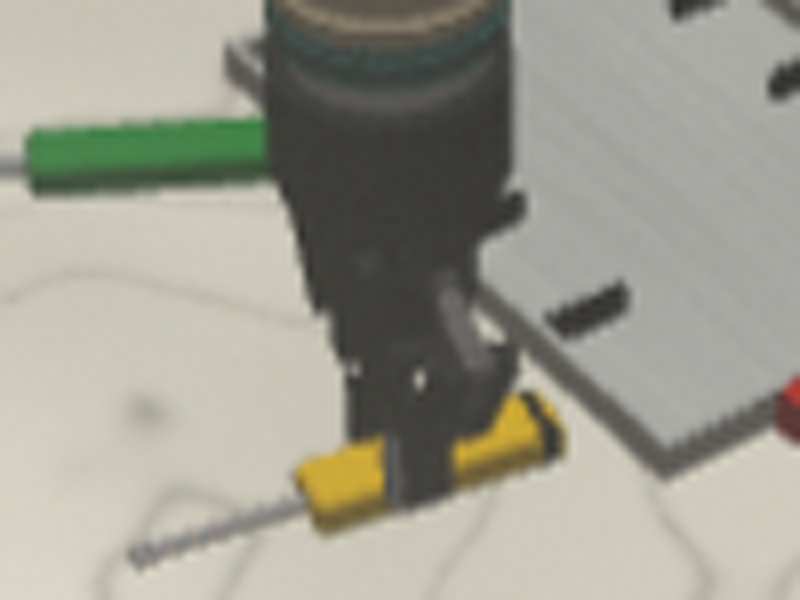

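```bash

python3 -m creep '[{"offset":[0,0,-3],"spin":0,"claw":-1},{"offset":[0,0,-6],"spin":0,"claw":-1},{"offset":[0,0,-9],"spin":8,"claw":-1},{"offset":[0,0,-11],"spin":16,"claw":-1},{"offset":[0,0,-11],"spin":24,"claw":-1}]'
python3 -m creep '[{"offset":[0,0,0],"spin":8,"claw":-1},{"offset":[0,0,0],"spin":16,"claw":-1},{"offset":[0,0,0],"spin":24,"claw":-1},{"offset":[0,0,0],"spin":32,"claw":-1},{"offset":[0,0,0],"spin":40,"claw":-1}]'
python3 -m creep '[{"offset":[0,0,0],"spin":8,"claw":-1},{"offset":[0,0,0],"spin":16,"claw":-1},{"offset":[0,0,0],"spin":24,"claw":-1},{"offset":[0,0,0],"spin":32,"claw":-1},{"offset":[0,0,0],"spin":40,"claw":-1}]'
python3 -m creep '[{"offset":[0,0,0],"spin":8,"claw":-1},{"offset":[0,0,0],"spin":16,"claw":-1},{"offset":[0,0,0],"spin":24,"claw":-1},{"offset":[0,0,0],"spin":32,"claw":-1},{"offset":[0,0,0],"spin":40,"claw":-1}]'
python3 d.py .6044 -.1467 .1 -1.498
```

```text
clock: 9.45
position: [0.4621, -0.1503, 0.1203]
orientation: [3.11, 0.016, 1.036]
wrist_force: [-0.3, -0.5, -1.4]
gripper_width: 0.0219
clock: 9.95
position: [0.4622, -0.1503, 0.1207]
orientation: [3.106, -0.009, 0.333]
wrist_force: [-0.8, -0.7, -0.6]
gripper_width: 0.0219
clock: 10.45
position: [0.4622, -0.1503, 0.121]
orientation: [3.12, -0.03, -0.371]
wrist_force: [-0.5, -0.3, -0.0]
gripper_width: 0.0223
clock: 10.95
position: [0.4621, -0.1503, 0.1213]
orientation: [-3.138, -0.037, -1.075]
wrist_force: [-0.1, 0.4, -0.1]
gripper_width: 0.022
pos [ 0.4621 -0.1503  0.1213] yaw -1.075 q6 0.64 w 0.022 F [-0.1  0.4 -0.1] t 10.95 | cm [  6.37 -12.68   2.41] spin 24.2
```

```bash

python3 -m creep '[{"offset":[1.6,-3.2,0],"spin":8,"claw":-1},{"offset":[3.2,-6.4,0],"spin":16,"claw":-1},{"offset":[4.8,-9.6,1],"spin":24,"claw":-1},{"offset":[6.4,-12.7,1.5],"spin":24,"claw":-1},{"offset":[6.4,-12.7,1.5],"spin":24,"claw":-1}]'
python3 d.py .6044 -.1467 .02 -1.498
python3 - <<'E'
from h import *
im=snap('side','s_h');crop(im,'s_h2',300,160,150,110,5)
E
```

```text
clock: 11.45
position: [0.6092, -0.1468, 0.1085]
orientation: [-3.12, -0.033, -1.493]
wrist_force: [-1.0, -0.2, -0.2]
gripper_width: 0.0217
pos [ 0.6092 -0.1468  0.1085] yaw -1.493 q6 1.17 w 0.0217 F [-1.  -0.2 -0.2] t 11.45 | cm [-0.34  0.67  8.83] spin 0.3
```

View pics/s_h2.png

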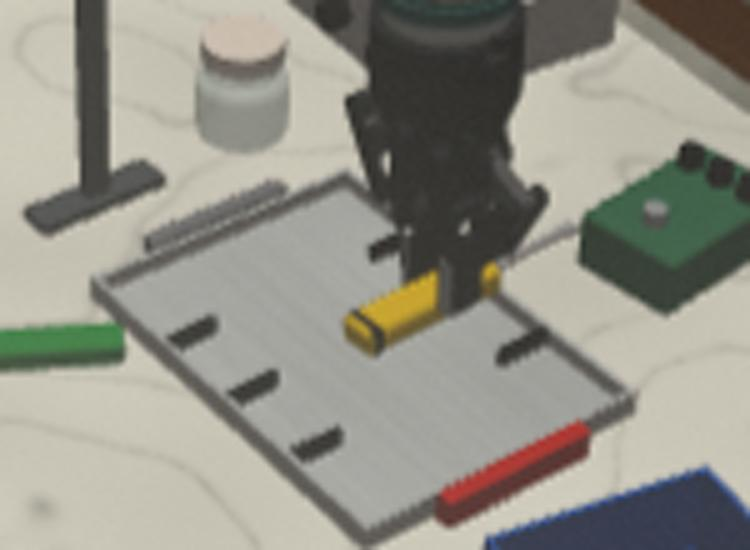

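```bash

python3 -m creep '[{"offset":[-0.3,0.7,2],"spin":0,"claw":-1},{"offset":[-0.3,0.7,4],"spin":0,"claw":-1},{"offset":[-0.3,0.7,6],"spin":0,"claw":-1},{"offset":[-0.3,0.7,7.5],"spin":0,"claw":-1},{"offset":[-0.3,0.7,7.5],"spin":0,"claw":-1}]'
python3 d.py .6044 -.1467 .011 -1.498
python3 - <<'E'
from h import *
im=snap('side','s_h');crop(im,'s_h2',340,190,100,75,8)
E
```

```text
clock: 12.0
position: [0.5976, -0.1457, 0.0315]
orientation: [-3.129, -0.03, -1.493]
wrist_force: [-0.2, 0.1, -0.3]
gripper_width: 0.0222
pos [ 0.5976 -0.1457  0.0315] yaw -1.493 q6 1.17 w 0.0222 F [-0.2  0.1 -0.3] t 12.0 | cm [ 0.09 -0.64  2.06] spin 0.3
```

View pics/s_h2.png

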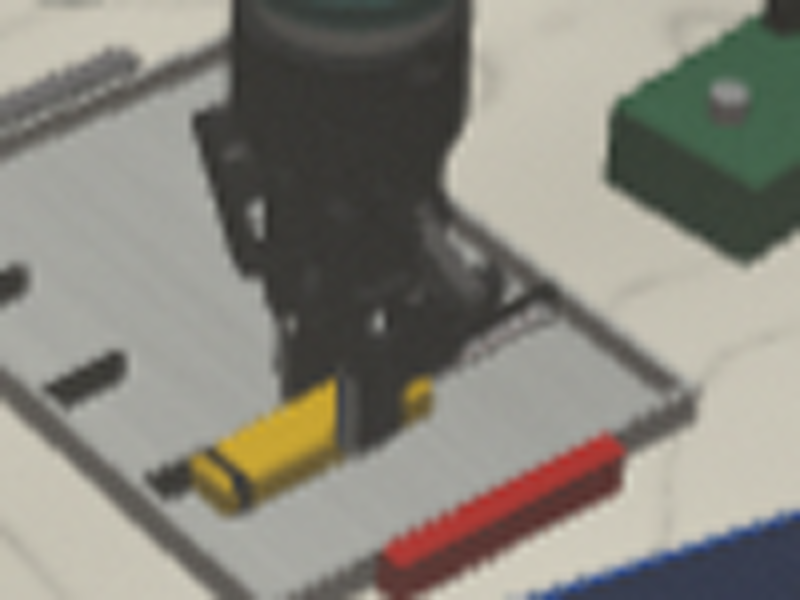

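```bash

python3 -m creep '[{"offset":[0.3,-0.6,0.7],"spin":0,"claw":-1},{"offset":[0.3,-0.6,1.4],"spin":0,"claw":-1},{"offset":[0.3,-0.6,1.7],"spin":0,"claw":-1},{"offset":[0.3,-0.6,1.9],"spin":0,"claw":-1},{"offset":[0.3,-0.6,1.9],"spin":0,"claw":-1}]'
python3 d.py .6044 -.1467 .011 -1.498
python3 - <<'E'
from h import *
im=snap('side','s_i');crop(im,'s_i2',340,190,100,75,8)
E
```

```text
clock: 12.55
position: [0.6051, -0.1491, 0.0137]
orientation: [-3.127, -0.031, -1.493]
wrist_force: [1.0, 0.4, -1.0]
gripper_width: 0.022
pos [ 0.6051 -0.1491  0.0137] yaw -1.493 q6 1.17 w 0.022 F [ 1.   0.4 -1. ] t 12.55 | cm [-0.25  0.06  0.26] spin 0.3
```

View pics/s_i2.png

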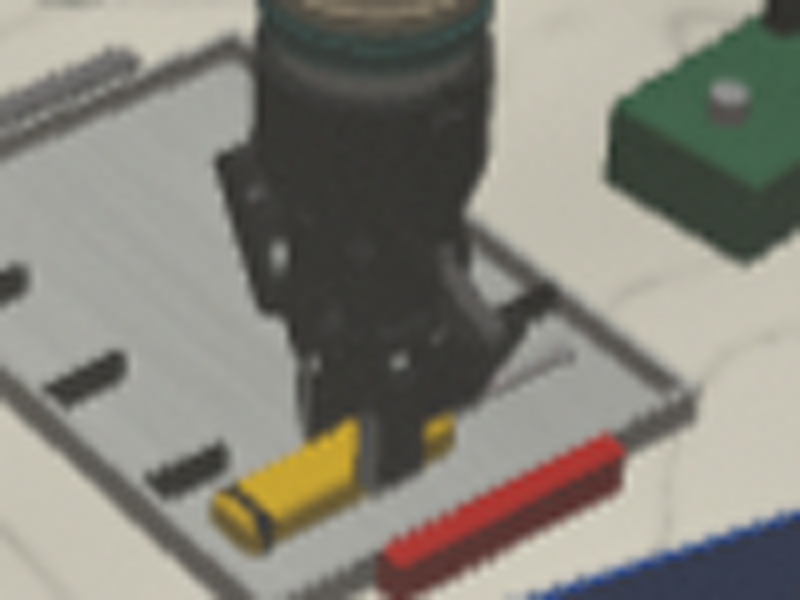

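Well placed. Lower 2 mm, open a little, lift.

```bash

python3 -m creep '[{"offset":[0,0,0.2],"spin":0,"claw":-1},{"offset":[0,0,0.2],"spin":0,"claw":-1},{"offset":[0,0,0.2],"spin":0,"claw":-0.1},{"offset":[0,0,0.2],"spin":0,"claw":-0.1},{"offset":[0,0,0.2],"spin":0,"claw":-0.1}]'
python3 -m creep '[{"offset":[0,0,-2],"spin":0,"claw":-0.1},{"offset":[0,0,-5],"spin":0,"claw":-0.1},{"offset":[0,0,-9],"spin":0,"claw":-0.1},{"offset":[0,0,-13],"spin":0,"claw":-0.1},{"offset":[0,0,-13],"spin":0,"claw":-0.1}]'
python3 d.py .4857 -.3356 .15 -1.77
python3 - <<'E'
from h import *
im=snap('side','s_j');crop(im,'s_j2',300,170,200,150,4)
im=snap('top','t_j');crop(im,'t_j2',280,125,200,130,4)
E
```

```text
clock: 13.1
position: [0.6052, -0.1492, 0.0119]
orientation: [-3.126, -0.031, -1.493]
wrist_force: [0.1, 0.1, 0.7]
gripper_width: 0.0383
clock: 13.6
position: [0.6067, -0.1464, 0.1482]
orientation: [-3.115, -0.036, -1.493]
wrist_force: [-0.1, 0.0, 1.0]
gripper_width: 0.0383
pos [ 0.6067 -0.1464  0.1482] yaw -1.493 q6 1.17 w 0.0383 F [-0.1  0.   1. ] t 13.6 | cm [17.92 13.54  0.11] spin 15.9
```

View pics/s_j2.png

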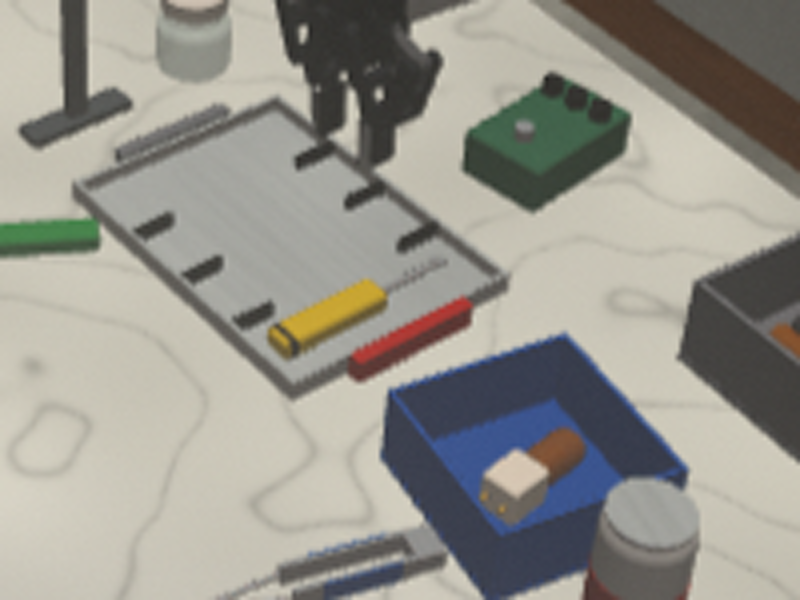

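View pics/t_j2.png

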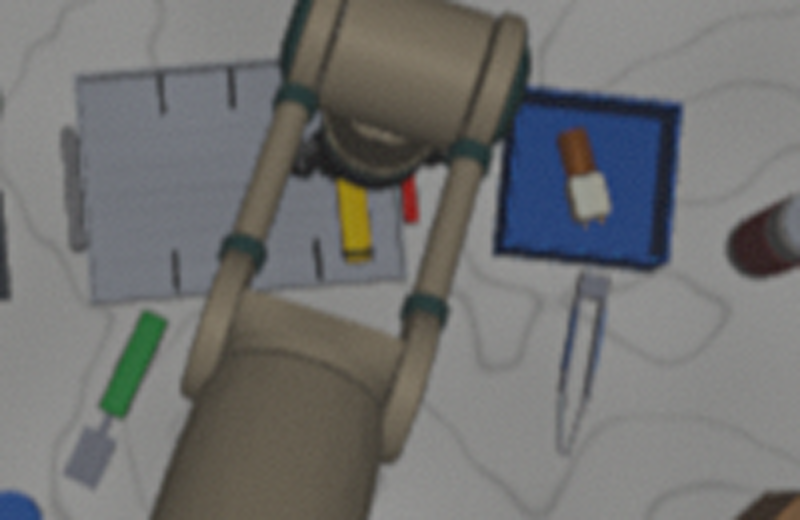

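```bash

python3 -m creep '[{"offset":[3.6,2.7,0],"spin":4,"claw":1},{"offset":[7.2,5.4,0],"spin":8,"claw":1},{"offset":[10.8,8.1,1],"spin":12,"claw":1},{"offset":[14.4,10.8,2],"spin":16,"claw":1},{"offset":[17.9,13.6,3],"spin":16,"claw":1}]'
python3 -m creep '[{"offset":[0,0,0],"spin":0,"claw":1},{"offset":[0,0,0],"spin":0,"claw":1}]'
python3 d.py .4857 -.3356 .005 -1.77
python3 - <<'E'
from h import *
im=snap('side','s_k');crop(im,'s_k2',300,200,160,120,5)
E
```

```text
clock: 14.2
position: [0.4803, -0.3359, 0.1143]
orientation: [-3.119, -0.025, -1.773]
wrist_force: [-0.1, -0.2, -0.0]
gripper_width: 0.0855
clock: 14.4
position: [0.4785, -0.3357, 0.1121]
orientation: [-3.123, -0.022, -1.776]
wrist_force: [0.1, 0.3, -0.3]
gripper_width: 0.0857
pos [ 0.4785 -0.3357  0.1121] yaw -1.776 q6 1.06 w 0.0857 F [ 0.1  0.3 -0.3] t 14.4 | cm [-0.39 -0.5  10.71] spin -0.4
```

View pics/s_k2.png

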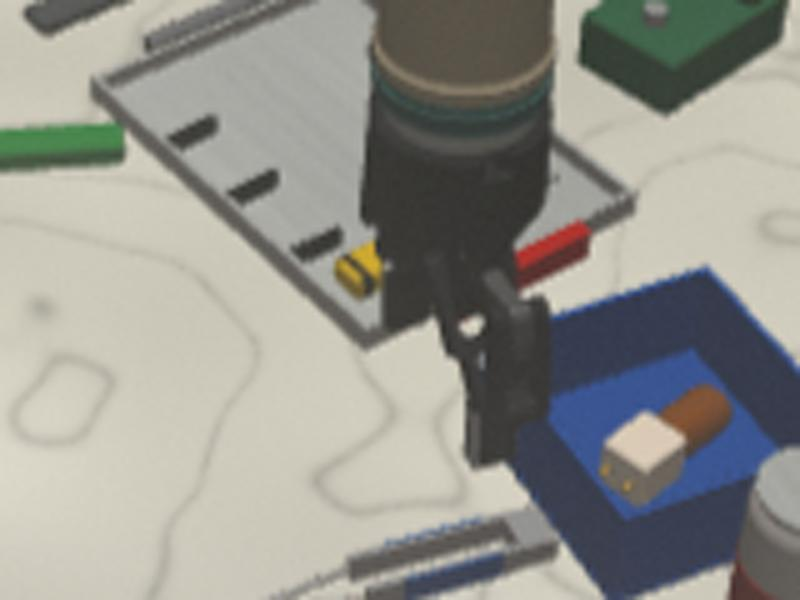

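```bash

python3 -m creep '[{"offset":[-0.4,-0.4,3],"spin":0,"claw":1},{"offset":[-0.4,-0.4,6],"spin":0,"claw":1},{"offset":[-0.4,-0.4,7.5],"spin":0,"claw":1},{"offset":[-0.4,-0.4,8],"spin":0,"claw":1},{"offset":[-0.4,-0.4,8],"spin":0,"claw":1}]'
python3 d.py .4857 -.3356 .005 -1.77
python3 - <<'E'
from h import *
im=snap('side','s_k');crop(im,'s_k2',330,240,100,75,8)
E
```

```text
clock: 14.95
position: [0.486, -0.3327, 0.0322]
orientation: [-3.122, -0.021, -1.773]
wrist_force: [-0.3, 0.4, 0.9]
gripper_width: 0.0858
pos [ 0.486  -0.3327  0.0322] yaw -1.773 q6 1.07 w 0.0858 F [-0.3  0.4  0.9] t 14.95 | cm [0.23 0.02 2.72] spin -0.1
```

View pics/s_k2.png

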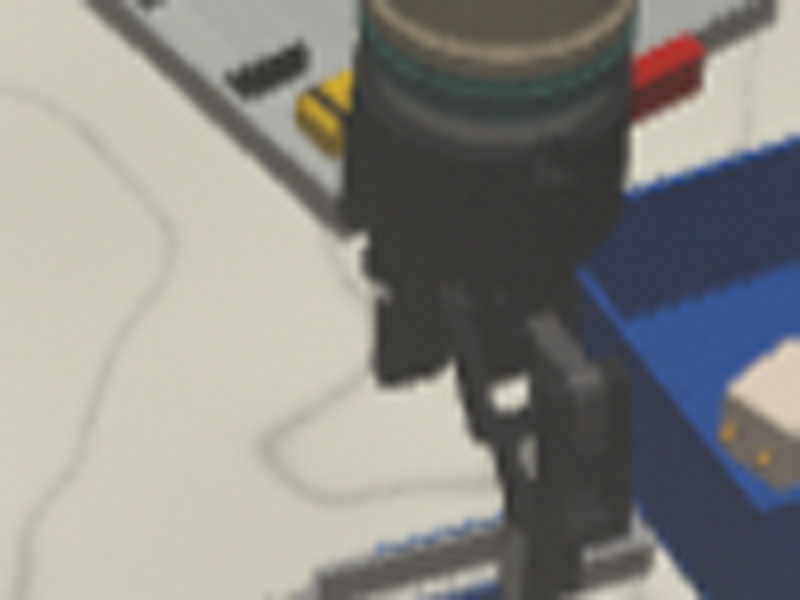

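```bash

python3 -m creep '[{"offset":[0.2,0,1.4],"spin":0,"claw":1},{"offset":[0.2,0.1,2.7],"spin":0,"claw":1},{"offset":[0.2,0.1,2.7],"spin":0,"claw":0.2},{"offset":[0.2,0.1,2.7],"spin":0,"claw":-0.5},{"offset":[0.2,0.1,2.7],"spin":0,"claw":-1}]'
python3 -m creep '[{"offset":[0,0,0],"spin":0,"claw":-1},{"offset":[0,0,0],"spin":0,"claw":-1},{"offset":[0,0,0],"spin":0,"claw":-1},{"offset":[0,0,0],"spin":0,"claw":-1},{"offset":[0,0,0],"spin":0,"claw":-1}]'
python3 -m creep '[{"offset":[0,0,-3],"spin":0,"claw":-1},{"offset":[0,0,-6],"spin":0,"claw":-1},{"offset":[0,0,-9],"spin":0,"claw":-1},{"offset":[0,0,-12],"spin":0,"claw":-1},{"offset":[0,0,-12],"spin":0,"claw":-1}]'
python3 d.py .4857 -.3356 .005 -1.77
python3 - <<'E'
from h import *
im=snap('side','s_l');crop(im,'s_l2',300,200,160,120,5)
E
```

```text
clock: 15.5
position: [0.4856, -0.3361, 0.0063]
orientation: [-3.12, -0.023, -1.773]
wrist_force: [0.6, 0.2, 0.3]
gripper_width: 0.0442
clock: 16.0
position: [0.486, -0.3366, 0.007]
orientation: [-3.119, -0.023, -1.773]
wrist_force: [0.1, 0.8, 5.0]
gripper_width: 0.0221
clock: 16.5
position: [0.486, -0.3349, 0.131]
orientation: [-3.112, -0.027, -1.773]
wrist_force: [-0.1, -0.3, 0.1]
gripper_width: 0.0219
pos [ 0.486  -0.3349  0.131 ] yaw -1.773 q6 1.06 w 0.0219 F [-0.1 -0.3  0.1] t 16.5 | cm [-0.27  0.39 12.59] spin -0.2
```

View pics/s_l2.png

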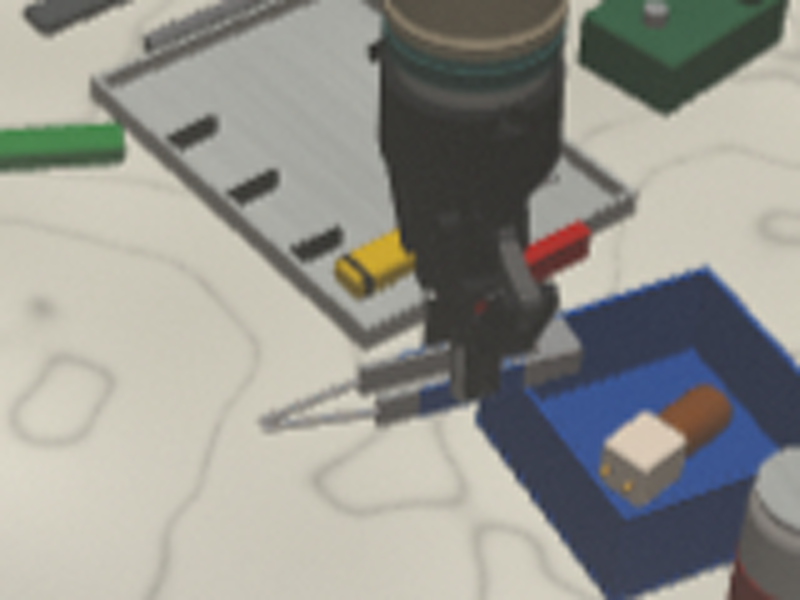

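```bash

python3 -m creep '[{"offset":[-3,0,-1],"spin":-8,"claw":-1},{"offset":[-6,0,-2],"spin":-16,"claw":-1},{"offset":[-9,0,-2],"spin":-24,"claw":-1},{"offset":[-12,0,-2],"spin":-32,"claw":-1},{"offset":[-12,0,-2],"spin":-40,"claw":-1}]'
python3 -m creep '[{"offset":[0,0,0],"spin":-8,"claw":-1},{"offset":[0,0,0],"spin":-16,"claw":-1},{"offset":[0,0,0],"spin":-24,"claw":-1},{"offset":[0,0,0],"spin":-32,"claw":-1},{"offset":[0,0,0],"spin":-40,"claw":-1}]'
python3 -m creep '[{"offset":[0,0,0],"spin":-8,"claw":-1},{"offset":[0,0,0],"spin":-16,"claw":-1},{"offset":[0,0,0],"spin":-24,"claw":-1},{"offset":[0,0,0],"spin":-32,"claw":-1},{"offset":[0,0,0],"spin":-40,"claw":-1}]'
python3 -m creep '[{"offset":[0,0,0],"spin":-8,"claw":-1},{"offset":[0,0,0],"spin":-16,"claw":-1},{"offset":[0,0,0],"spin":-24,"claw":-1},{"offset":[0,0,0],"spin":-32,"claw":-1},{"offset":[0,0,0],"spin":-40,"claw":-1}]'
python3 d.py .6002 -.0889 .12 1.644
```

```text
clock: 17.05
position: [0.5073, -0.2115, 0.1435]
orientation: [-3.14, -0.03, -1.066]
wrist_force: [-0.2, -1.3, -1.2]
gripper_width: 0.0224
clock: 17.55
position: [0.506, -0.2108, 0.1413]
orientation: [3.124, -0.02, -0.362]
wrist_force: [-0.1, -0.0, -1.2]
gripper_width: 0.0221
clock: 18.05
position: [0.5048, -0.2101, 0.1391]
orientation: [3.118, -0.002, 0.342]
wrist_force: [-0.0, 0.2, -0.4]
gripper_width: 0.022
clock: 18.55
position: [0.5035, -0.2094, 0.137]
orientation: [3.127, 0.014, 1.045]
wrist_force: [-0.4, -0.1, -0.8]
gripper_width: 0.0221
pos [ 0.5035 -0.2094  0.137 ] yaw 1.045 q6 -1.55 w 0.0221 F [-0.4 -0.1 -0.8] t 18.55 | cm [15.29  2.3   1.52] spin -34.3
```

```bash

python3 -m creep '[{"offset":[3.8,0.6,0],"spin":-8,"claw":-1},{"offset":[7.6,1.2,0],"spin":-16,"claw":-1},{"offset":[11.4,1.8,0.5],"spin":-24,"claw":-1},{"offset":[15.3,2.3,1],"spin":-32,"claw":-1},{"offset":[15.3,2.3,1],"spin":-34.3,"claw":-1}]'
python3 d.py .6002 -.0889 .02 1.644
python3 - <<'E'
from h import *
im=snap('side','s_m');crop(im,'s_m2',300,160,150,110,5)
E
```

```text
clock: 19.05
position: [0.6014, -0.0845, 0.122]
orientation: [3.14, 0.016, 1.651]
wrist_force: [-0.2, -1.0, -0.6]
gripper_width: 0.0221
pos [ 0.6014 -0.0845  0.122 ] yaw 1.651 q6 -1.89 w 0.0221 F [-0.2 -1.  -0.6] t 19.05 | cm [-0.26 -0.18 10.21] spin 0.4
```

View pics/s_m2.png

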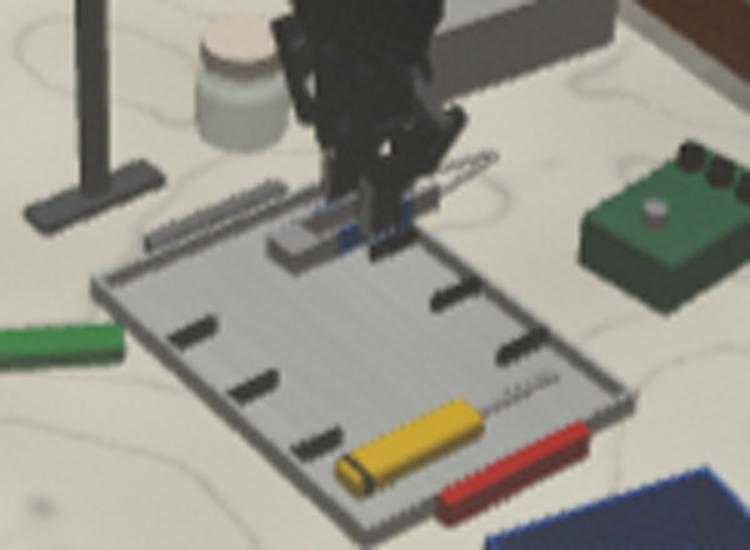

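```bash

python3 -m creep '[{"offset":[-0.3,0,2],"spin":0,"claw":-1},{"offset":[-0.3,0,4],"spin":0,"claw":-1},{"offset":[-0.3,0,6],"spin":0,"claw":-1},{"offset":[-0.3,0,8],"spin":0,"claw":-1},{"offset":[-0.3,0,8.5],"spin":0,"claw":-1}]'
python3 -m creep '[{"offset":[0,0,0],"spin":0,"claw":-1},{"offset":[0,0,0],"spin":0,"claw":-1}]'
python3 d.py .6002 -.0889 .012 1.644
python3 - <<'E'
from h import *
im=snap('side','s_m');crop(im,'s_m2',340,190,100,75,8)
E
```

```text
clock: 19.6
position: [0.5971, -0.0905, 0.0336]
orientation: [-3.134, 0.015, 1.649]
wrist_force: [-0.3, 0.6, -0.7]
gripper_width: 0.022
clock: 19.8
position: [0.5964, -0.0907, 0.0333]
orientation: [-3.133, 0.015, 1.648]
wrist_force: [0.7, -0.2, -0.4]
gripper_width: 0.0221
pos [ 0.5964 -0.0907  0.0333] yaw 1.648 q6 -1.89 w 0.0221 F [ 0.7 -0.2 -0.4] t 19.8 | cm [0.18 0.41 2.13] spin 0.3
```

View pics/s_m2.png

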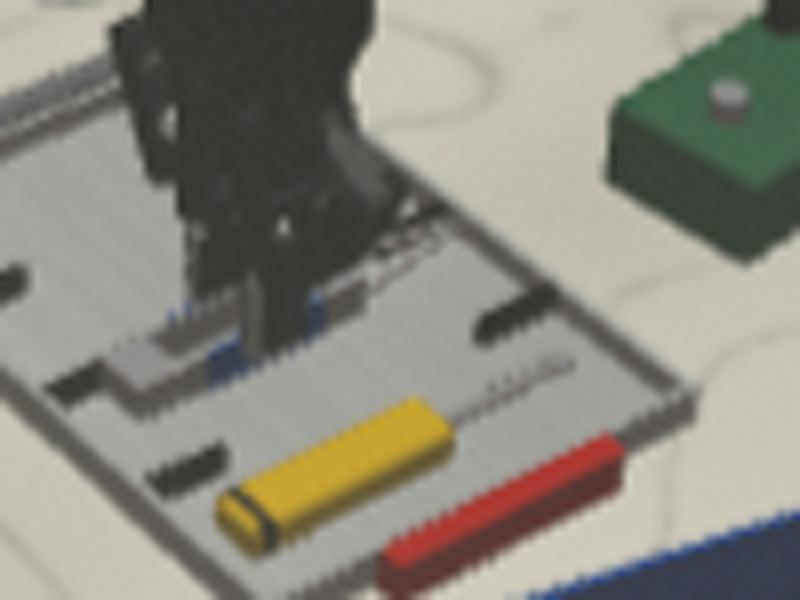

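```bash

python3 -m creep '[{"offset":[-0.1,0.4,0.7],"spin":0,"claw":-1},{"offset":[-0.1,0.4,1.4],"spin":0,"claw":-1},{"offset":[-0.1,0.4,1.8],"spin":0,"claw":-1},{"offset":[-0.1,0.4,2.1],"spin":0,"claw":-1},{"offset":[-0.1,0.4,2.1],"spin":0,"claw":-1}]'
python3 d.py .6002 -.0889 .012 1.644
python3 - <<'E'
from h import *
im=snap('side','s_m');crop(im,'s_m2',340,190,100,75,8)
E
```

```text
clock: 20.35
position: [0.6007, -0.0917, 0.0124]
orientation: [-3.133, 0.015, 1.649]
wrist_force: [-0.1, 0.3, -0.3]
gripper_width: 0.0217
pos [ 0.6007 -0.0917  0.0124] yaw 1.649 q6 -1.89 w 0.0217 F [-0.1  0.3 -0.3] t 20.35 | cm [ 0.28 -0.03  0.04] spin 0.3
```

View pics/s_m2.png

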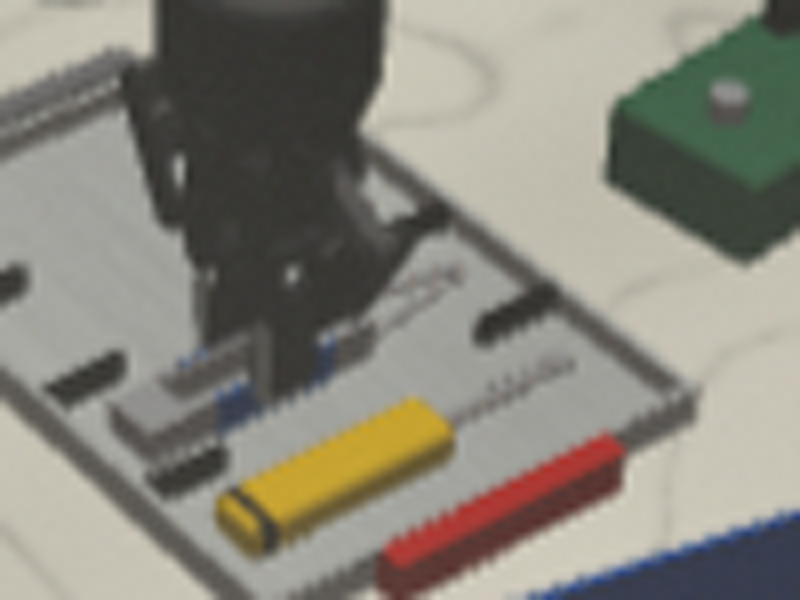

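```bash

python3 -m creep '[{"offset":[0.2,0,0.1],"spin":0,"claw":-1},{"offset":[0.2,0,0.1],"spin":0,"claw":-1},{"offset":[0.2,0,0.1],"spin":0,"claw":-0.1},{"offset":[0.2,0,0.1],"spin":0,"claw":-0.1},{"offset":[0.2,0,0.1],"spin":0,"claw":-0.1}]'
python3 -m creep '[{"offset":[0,0,-2],"spin":0,"claw":-0.1},{"offset":[0,0,-5],"spin":0,"claw":-0.1},{"offset":[0,0,-9],"spin":0,"claw":-0.1},{"offset":[0,0,-13],"spin":0,"claw":-0.1},{"offset":[0,0,-13],"spin":0,"claw":-0.1}]'
python3 d.py .459 .0314 .15 1.14
python3 - <<'E'
from h import *
im=snap('side','s_n');crop(im,'s_n2',250,170,200,150,4)
im=snap('top','t_n');crop(im,'t_n2',230,125,200,130,4)
E
```

```text
clock: 20.9
position: [0.6008, -0.0897, 0.0118]
orientation: [-3.134, 0.015, 1.649]
wrist_force: [0.8, 0.1, 0.7]
gripper_width: 0.0387
clock: 21.4
position: [0.6056, -0.0885, 0.1481]
orientation: [3.137, 0.019, 1.648]
wrist_force: [0.2, -1.1, -0.5]
gripper_width: 0.0383
pos [ 0.6056 -0.0885  0.1481] yaw 1.648 q6 -1.89 w 0.0383 F [ 0.2 -1.1 -0.5] t 21.4 | cm [ 13.09 -13.68  -0.5 ] spin 29.1
```

View pics/s_n2.png

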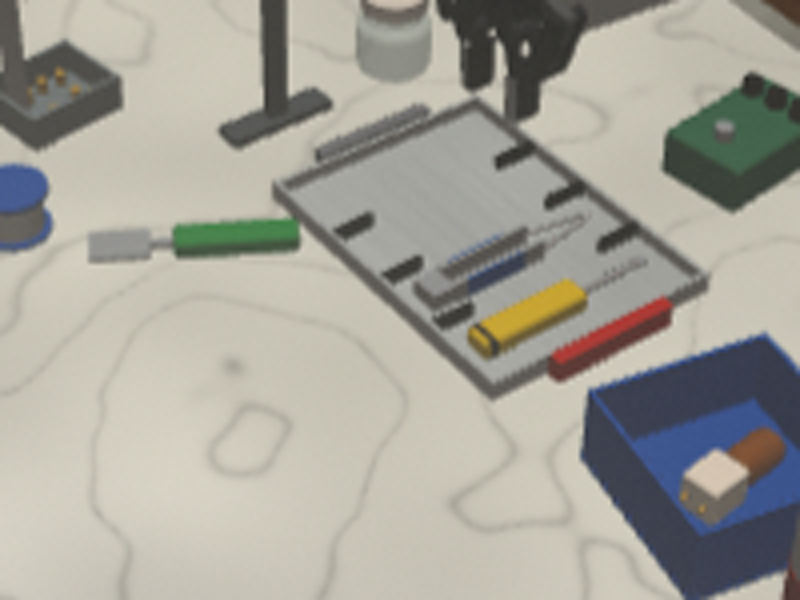

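View pics/t_n2.png

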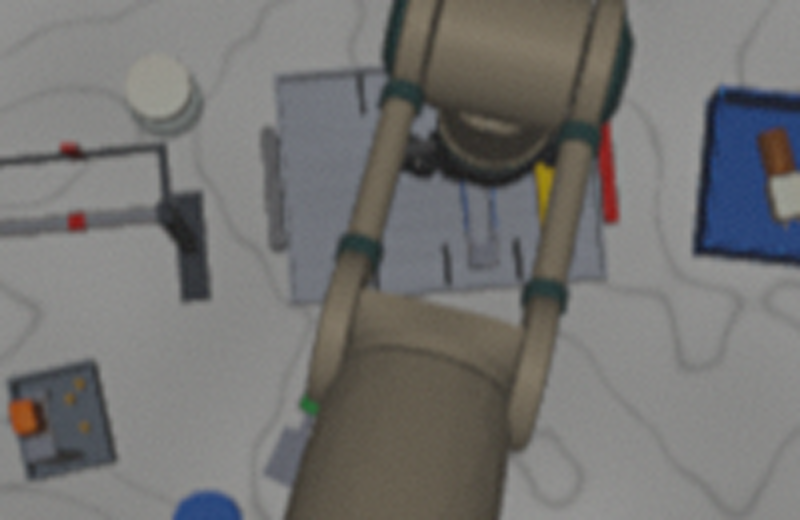

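```bash

python3 -m creep '[{"offset":[2.6,-2.7,0],"spin":7,"claw":1},{"offset":[5.2,-5.4,0],"spin":14,"claw":1},{"offset":[7.8,-8.1,1],"spin":21,"claw":1},{"offset":[10.4,-10.8,2],"spin":29,"claw":1},{"offset":[13.1,-13.7,3.5],"spin":29,"claw":1}]'
python3 -m creep '[{"offset":[0,0,0],"spin":0,"claw":1},{"offset":[0,0,0],"spin":0,"claw":1}]'
python3 d.py .459 .0314 .005 1.14
python3 - <<'E'
from h import *
im=snap('side','s_o');crop(im,'s_o2',250,170,150,110,5)
E
```

```text
clock: 22.0
position: [0.4531, 0.0324, 0.1049]
orientation: [3.14, 0.017, 1.14]
wrist_force: [-0.5, 0.5, 0.0]
gripper_width: 0.0853
clock: 22.2
position: [0.4508, 0.0329, 0.1033]
orientation: [-3.139, 0.019, 1.141]
wrist_force: [0.3, 0.5, 0.3]
gripper_width: 0.0854
pos [0.4508 0.0329 0.1033] yaw 1.141 q6 -1.2 w 0.0854 F [0.3 0.5 0.3] t 22.2 | cm [0.39 0.83 9.82] spin 0.1
```

View pics/s_o2.png

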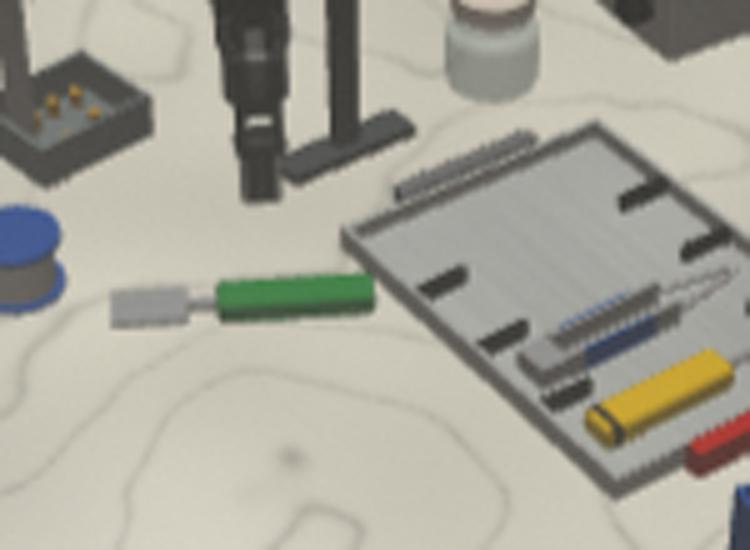

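```bash

python3 -m creep '[{"offset":[0.4,0.8,3],"spin":0,"claw":1},{"offset":[0.4,0.8,6],"spin":0,"claw":1},{"offset":[0.4,0.8,7],"spin":0,"claw":1},{"offset":[0.4,0.8,7.5],"spin":0,"claw":1},{"offset":[0.4,0.8,7.5],"spin":0,"claw":1}]'
python3 d.py .459 .0314 .005 1.14
python3 - <<'E'
from h import *
im=snap('side','s_o');crop(im,'s_o2',260,190,100,75,8)
E
```

```text
clock: 22.75
position: [0.4618, 0.0311, 0.0289]
orientation: [3.141, 0.018, 1.14]
wrist_force: [0.2, 0.6, 0.2]
gripper_width: 0.0854
pos [0.4618 0.0311 0.0289] yaw 1.14 q6 -1.19 w 0.0854 F [0.2 0.6 0.2] t 22.75 | cm [-0.04 -0.27  2.39] spin -0.0
```

View pics/s_o2.png

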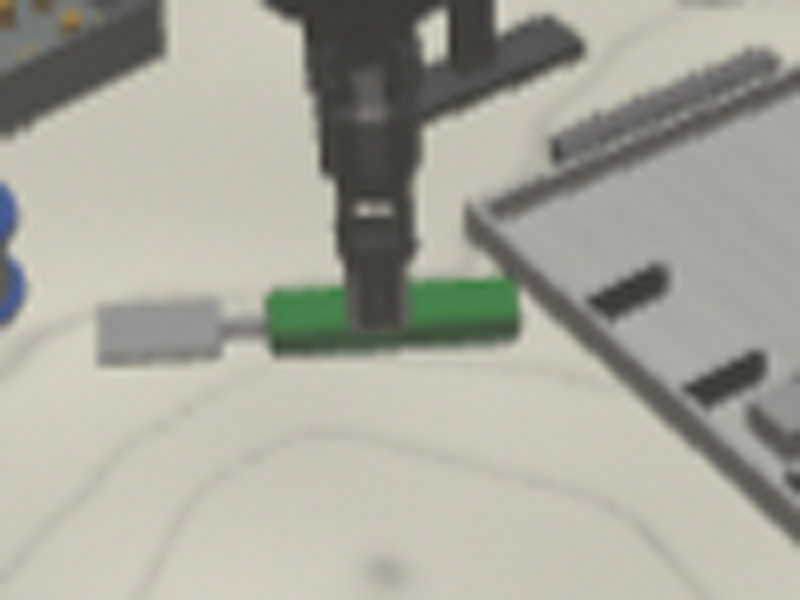

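```bash

python3 -m creep '[{"offset":[0,-0.2,1.2],"spin":0,"claw":1},{"offset":[0,-0.2,2.4],"spin":0,"claw":1},{"offset":[0,-0.2,2.4],"spin":0,"claw":0.2},{"offset":[0,-0.2,2.4],"spin":0,"claw":-0.5},{"offset":[0,-0.2,2.4],"spin":0,"claw":-1}]'
python3 -m creep '[{"offset":[0,0,0],"spin":0,"claw":-1},{"offset":[0,0,0],"spin":0,"claw":-1},{"offset":[0,0,0],"spin":0,"claw":-1},{"offset":[0,0,0],"spin":0,"claw":-1},{"offset":[0,0,0],"spin":0,"claw":-1}]'
python3 -m creep '[{"offset":[0,0,-3],"spin":0,"claw":-1},{"offset":[0,0,-6],"spin":0,"claw":-1},{"offset":[0,0,-9],"spin":0,"claw":-1},{"offset":[0,0,-12],"spin":0,"claw":-1},{"offset":[0,0,-12],"spin":0,"claw":-1}]'
python3 d.py .4857 -.3356 .005 -1.77
python3 - <<'E'
from h import *
im=snap('side','s_p');crop(im,'s_p2',240,160,160,120,5)
E
```

```text
clock: 23.3
position: [0.4611, 0.0315, 0.0065]
orientation: [3.138, 0.017, 1.14]
wrist_force: [0.4, -0.1, 0.5]
gripper_width: 0.0438
clock: 23.8
position: [0.462, 0.0315, 0.0076]
orientation: [3.136, 0.016, 1.14]
wrist_force: [-0.2, 0.1, 5.8]
gripper_width: 0.0225
clock: 24.3
position: [0.4654, 0.0334, 0.1317]
orientation: [3.127, 0.013, 1.14]
wrist_force: [0.3, -0.7, -1.3]
gripper_width: 0.022
pos [0.4654 0.0334 0.1317] yaw 1.14 q6 -1.19 w 0.022 F [ 0.3 -0.7 -1.3] t 24.3 | cm [-32.52  17.07  13.32] spin 166.7
```

View pics/s_p2.png

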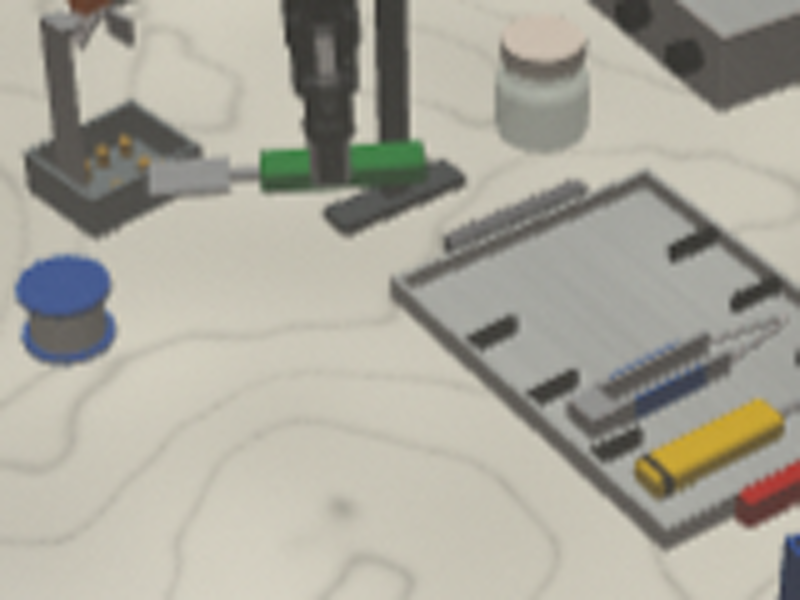

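```bash

python3 -m creep '[{"offset":[-3,1.4,0],"spin":0,"claw":-1},{"offset":[-5.8,2.7,0],"spin":8,"claw":-1},{"offset":[-5.8,2.7,0],"spin":16,"claw":-1},{"offset":[-5.8,2.7,0],"spin":24,"claw":-1},{"offset":[-5.8,2.7,0],"spin":32,"claw":-1}]'
python3 -m creep '[{"offset":[0,0,0],"spin":8,"claw":-1},{"offset":[0,0,0],"spin":16,"claw":-1},{"offset":[0,0,0],"spin":24,"claw":-1},{"offset":[0,0,0],"spin":32,"claw":-1},{"offset":[0,0,0],"spin":40,"claw":-1}]'
python3 -m creep '[{"offset":[0,0,0],"spin":8,"claw":-1},{"offset":[0,0,0],"spin":16,"claw":-1},{"offset":[0,0,0],"spin":24,"claw":-1},{"offset":[0,0,0],"spin":32,"claw":-1},{"offset":[0,0,0],"spin":40,"claw":-1}]'
python3 d.py .5959 -.031 .12 -1.498
```

```text
clock: 24.85
position: [0.4628, -0.0307, 0.1291]
orientation: [3.127, 0.008, 0.575]
wrist_force: [-0.0, 0.0, -1.2]
gripper_width: 0.0222
clock: 25.35
position: [0.4615, -0.0304, 0.1274]
orientation: [3.126, 0.001, -0.129]
wrist_force: [1.0, 0.0, -0.2]
gripper_width: 0.0221
clock: 25.85
position: [0.4602, -0.0302, 0.1259]
orientation: [3.127, -0.007, -0.833]
wrist_force: [0.2, 0.8, -0.3]
gripper_width: 0.0217
pos [ 0.4602 -0.0302  0.1259] yaw -0.833 q6 0.64 w 0.0217 F [ 0.2  0.8 -0.3] t 25.85 | cm [ 9.18 -9.99  0.51] spin 38.1
```

```bash

python3 -m creep '[{"offset":[2.5,-2.6,0],"spin":8,"claw":-1},{"offset":[5,-5.4,0],"spin":16,"claw":-1},{"offset":[7.5,-8,0],"spin":24,"claw":-1},{"offset":[9.2,-10,0],"spin":32,"claw":-1},{"offset":[9.2,-10,0],"spin":38,"claw":-1}]'
python3 -m creep '[{"offset":[0,0,2],"spin":0,"claw":-1},{"offset":[0,0,4],"spin":0,"claw":-1},{"offset":[0,0,6],"spin":0,"claw":-1},{"offset":[0,0,8],"spin":0,"claw":-1},{"offset":[0,0,8],"spin":0,"claw":-1}]'
python3 d.py .5959 -.031 .012 -1.498
python3 - <<'E'
from h import *
im=snap('side','s_q');crop(im,'s_q2',300,180,133,100,6)
E
```

```text
clock: 26.35
position: [0.5993, -0.0311, 0.1228]
orientation: [3.135, -0.014, -1.501]
wrist_force: [-1.0, 0.5, -1.3]
gripper_width: 0.0221
clock: 26.85
position: [0.595, -0.0318, 0.0384]
orientation: [3.125, -0.012, -1.501]
wrist_force: [-0.9, -0.5, -1.1]
gripper_width: 0.0223
pos [ 0.595  -0.0318  0.0384] yaw -1.501 q6 1.35 w 0.0223 F [-0.9 -0.5 -1.1] t 26.85 | cm [-0.11 -0.14  2.63] spin -0.2
```

View pics/s_q2.png

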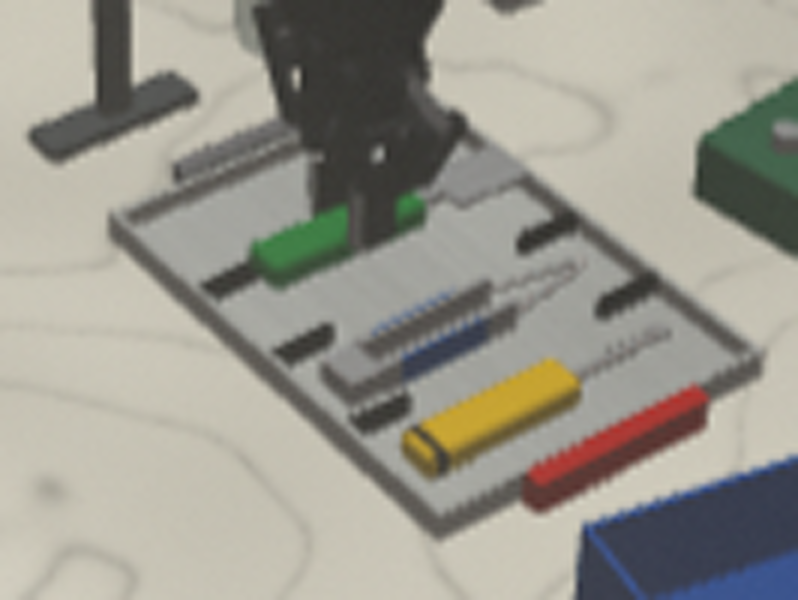

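```bash

python3 -m creep '[{"offset":[0.1,-0.1,0.9],"spin":0,"claw":-1},{"offset":[0.1,-0.1,1.8],"spin":0,"claw":-1},{"offset":[0.1,-0.1,2.2],"spin":0,"claw":-1},{"offset":[0.1,-0.1,2.6],"spin":0,"claw":-1},{"offset":[0.1,-0.1,2.6],"spin":0,"claw":-1}]'
python3 d.py .5959 -.031 .012 -1.498
python3 - <<'E'
from h import *
im=snap('side','s_r');crop(im,'s_r2',300,180,133,100,6)
E
```

```text
clock: 27.4
position: [0.597, -0.0333, 0.0138]
orientation: [3.128, -0.013, -1.501]
wrist_force: [-0.8, -0.5, -0.7]
gripper_width: 0.0222
pos [ 0.597  -0.0333  0.0138] yaw -1.501 q6 1.35 w 0.0222 F [-0.8 -0.5 -0.7] t 27.4 | cm [-0.23  0.09  0.18] spin -0.2
```

View pics/s_r2.png

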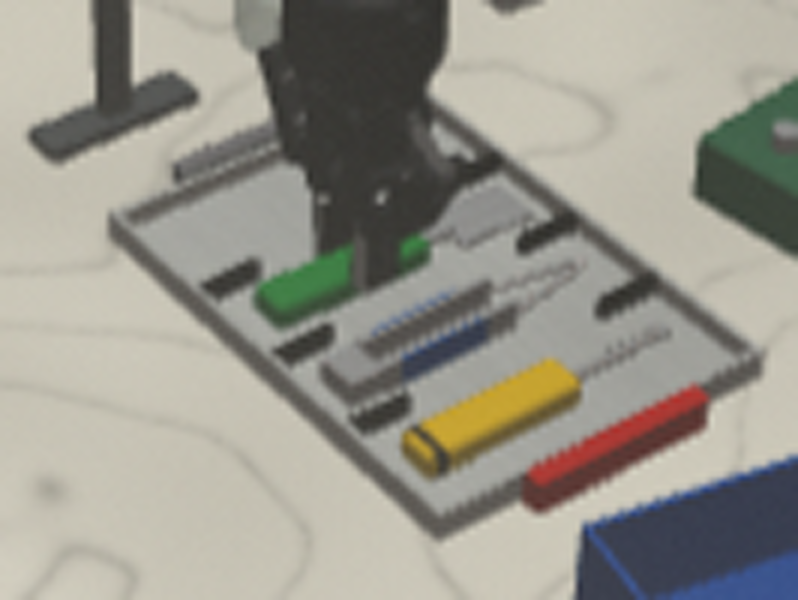

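```bash

python3 -m creep '[{"offset":[0,0,0.2],"spin":0,"claw":-1},{"offset":[0,0,0.2],"spin":0,"claw":-1},{"offset":[0,0,0.2],"spin":0,"claw":-0.1},{"offset":[0,0,0.2],"spin":0,"claw":-0.1},{"offset":[0,0,0.2],"spin":0,"claw":-0.1}]'
python3 -m creep '[{"offset":[0,0,-2],"spin":0,"claw":-0.1},{"offset":[0,0,-6],"spin":0,"claw":-0.1},{"offset":[0,0,-11],"spin":0,"claw":-0.1},{"offset":[0,0,-16],"spin":0,"claw":-0.1},{"offset":[0,0,-20],"spin":0,"claw":-0.1}]'
python3 d.py .4166 .2438 .25 -1.346
python3 - <<'E'
from h import *
im=snap('side','s_s');crop(im,'s_s2',300,180,133,100,6)
im=snap('top','t_s');crop(im,'t_s2',150,125,200,140,4)
E
```

```text
clock: 27.95
position: [0.5974, -0.0334, 0.0124]
orientation: [3.129, -0.013, -1.501]
wrist_force: [0.1, -0.3, -0.1]
gripper_width: 0.0389
clock: 28.45
position: [0.6002, -0.0306, 0.2157]
orientation: [3.133, -0.014, -1.501]
wrist_force: [0.6, -0.4, 0.4]
gripper_width: 0.0384
pos [ 0.6002 -0.0306  0.2157] yaw -1.501 q6 1.35 w 0.0384 F [ 0.6 -0.4  0.4] t 28.45 | cm [-28.6   16.44  -3.68] spin -8.9
```

View pics/s_s2.png

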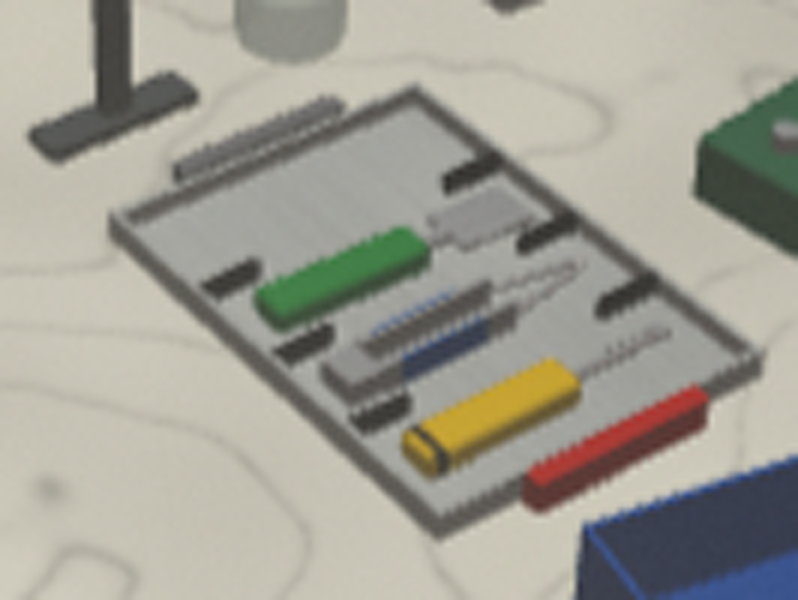

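View pics/t_s2.png

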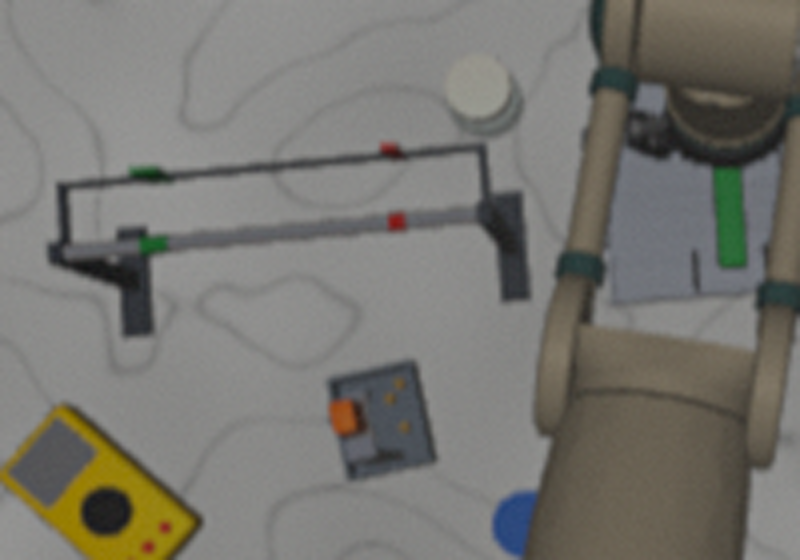

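```bash
python3 - <<'E'
from m import *
t=cv2.imread('pics/t_s.png');s=cv2.imread('pics/s_s.png')
G=((45,90,30),(85,255,255));Rr=((0,120,60),(6,255,255));O=((3,120,60),(18,255,255))
def c(im,k,roi):
    P=rect(im,*k,roi);return P.mean(0),len(P),P.min(0),P.max(0)
for nm,k,rt,rs in [('green',G,(180,180,20,15),(268,112,12,10)),('red',Rr,(242,174,16,12),(298,133,14,14)),('blk',O,(225,215,25,30),(248,143,20,22))]:
    a=c(t,k,rt);b=c(s,k,rs);print(nm,a,b,tri(a[0],b[0]))
E
```

```text
green (array([187.61538462, 185.80769231]), 26, array([185., 184.]), array([191., 188.])) (array([274.14285714, 116.92857143]), 14, array([272., 115.]), array([276., 119.])) (array([0.54075971, 0.38482379, 0.18306544]), np.float64(0.0006353011414686568))
red (array([248.63636364, 179.90909091]), 11, array([247., 179.]), array([250., 181.])) (array([304.1, 139.6]), 10, array([303., 138.]), array([306., 141.])) (array([0.55615792, 0.2087558 , 0.18338683]), np.float64(0.0027685961340328134))
blk (array([235.72222222, 228.87037037]), 54, array([232., 225.]), array([239., 233.])) (array([256.70642202, 153.4587156 ]), 109, array([253., 146.]), array([261., 161.])) (array([0.41744768, 0.24809143, 0.15859865]), np.float64(1.354547603655323e-05))
```

```bash

python3 -m creep '[{"offset":[-2,3,-2],"spin":0,"claw":1},{"offset":[-5,6,-3.5],"spin":-4,"claw":1},{"offset":[-9,8.5,-3.5],"spin":-9,"claw":1},{"offset":[-13,11,-3.5],"spin":-9,"claw":1},{"offset":[-17,13,-3.5],"spin":-9,"claw":1}]'
python3 d.py .418 .246 .25 -1.346
```

```text
clock: 29.05
position: [0.4596, 0.131, 0.251]
orientation: [3.139, -0.016, -1.345]
wrist_force: [0.5, 0.6, -1.2]
gripper_width: 0.0853
pos [0.4596 0.131  0.251 ] yaw -1.345 q6 1.49 w 0.0853 F [ 0.5  0.6 -1.2] t 29.05 | cm [-12.14   1.48  -0.09] spin 0.1
```

```bash

python3 -m creep '[{"offset":[-4,0.5,0],"spin":0,"claw":1},{"offset":[-8,1,0],"spin":0,"claw":1},{"offset":[-12.1,1.5,0],"spin":0,"claw":1},{"offset":[-12.1,1.5,0],"spin":0,"claw":1},{"offset":[-12.1,1.5,0],"spin":0,"claw":1}]'
python3 d.py .418 .246 .145 -1.346
python3 - <<'E'
from h import *
im=snap('side','s_t');crop(im,'s_t2',200,90,133,100,6)
im=snap('top','t_t');crop(im,'t_t2',150,125,200,140,4)
E
```

```text
clock: 29.55
position: [0.4172, 0.2457, 0.2484]
orientation: [3.138, -0.017, -1.342]
wrist_force: [-0.3, 0.9, -0.2]
gripper_width: 0.0854
pos [0.4172 0.2457 0.2484] yaw -1.342 q6 1.75 w 0.0854 F [-0.3  0.9 -0.2] t 29.55 | cm [-0.18 -0.12 10.34] spin 0.2
```

View pics/s_t2.png

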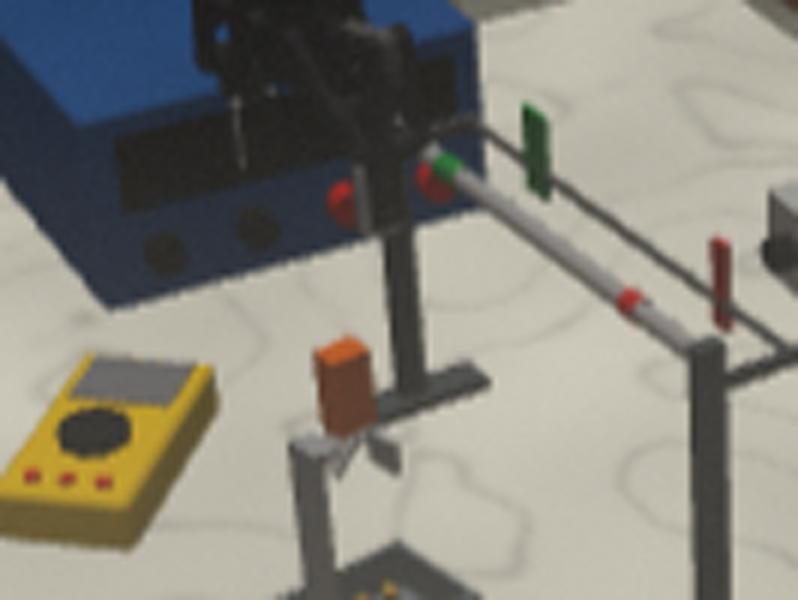

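View pics/t_t2.png

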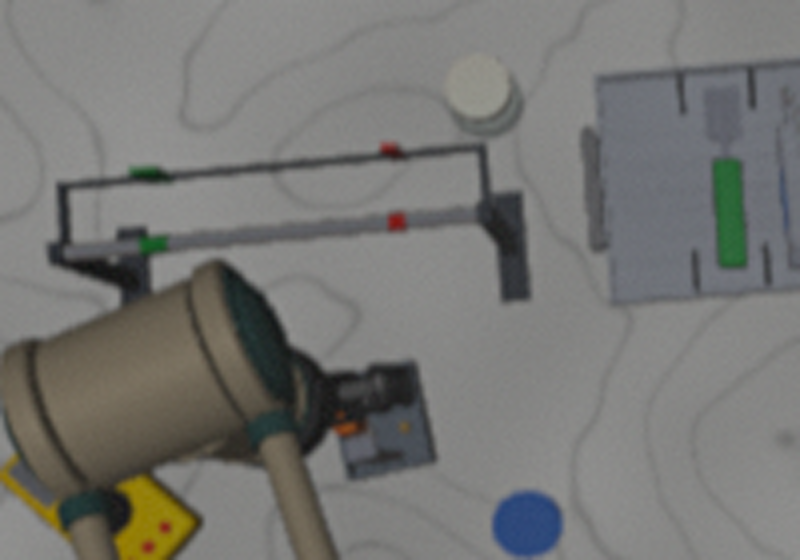

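```bash

python3 -m creep '[{"offset":[-0.2,0,2],"spin":0,"claw":1},{"offset":[-0.2,0,4],"spin":0,"claw":1},{"offset":[-0.2,0,6],"spin":0,"claw":1},{"offset":[-0.2,0,7],"spin":0,"claw":1},{"offset":[-0.2,0,7],"spin":0,"claw":1}]'
python3 d.py .418 .246 .145 -1.346
python3 - <<'E'
from h import *
im=snap('side','s_t');crop(im,'s_t2',200,90,133,100,6)
E
```

```text
clock: 30.15
position: [0.4172, 0.2439, 0.1773]
orientation: [3.135, -0.018, -1.347]
wrist_force: [-0.2, 0.8, 0.3]
gripper_width: 0.0855
pos [0.4172 0.2439 0.1773] yaw -1.347 q6 1.75 w 0.0855 F [-0.2  0.8  0.3] t 30.15 | cm [-0.25 -0.14  3.22] spin -0.1
```

View pics/s_t2.png

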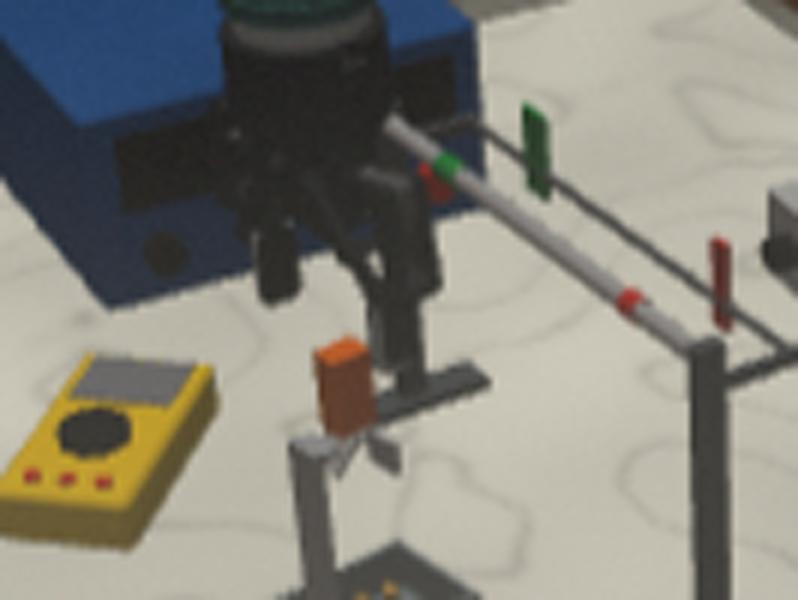

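```bash

python3 -m creep '[{"offset":[-0.2,-0.1,1.6],"spin":0,"claw":1},{"offset":[-0.2,-0.1,3],"spin":0,"claw":1},{"offset":[-0.2,-0.1,3.2],"spin":0,"claw":1},{"offset":[-0.2,-0.1,3.2],"spin":0,"claw":1},{"offset":[-0.2,-0.1,3.2],"spin":0,"claw":0.3}]'
python3 d.py .418 .246 .145 -1.346
python3 - <<'E'
from h import *
im=snap('side','s_t');crop(im,'s_t2',220,110,100,75,8)
E
```

```text
clock: 30.7
position: [0.4193, 0.2463, 0.1475]
orientation: [3.14, -0.017, -1.347]
wrist_force: [-0.2, -0.3, -0.3]
gripper_width: 0.0732
pos [0.4193 0.2463 0.1475] yaw -1.347 q6 1.76 w 0.0732 F [-0.2 -0.3 -0.3] t 30.7 | cm [-0.01  0.14  0.25] spin -0.1
```

View pics/s_t2.png

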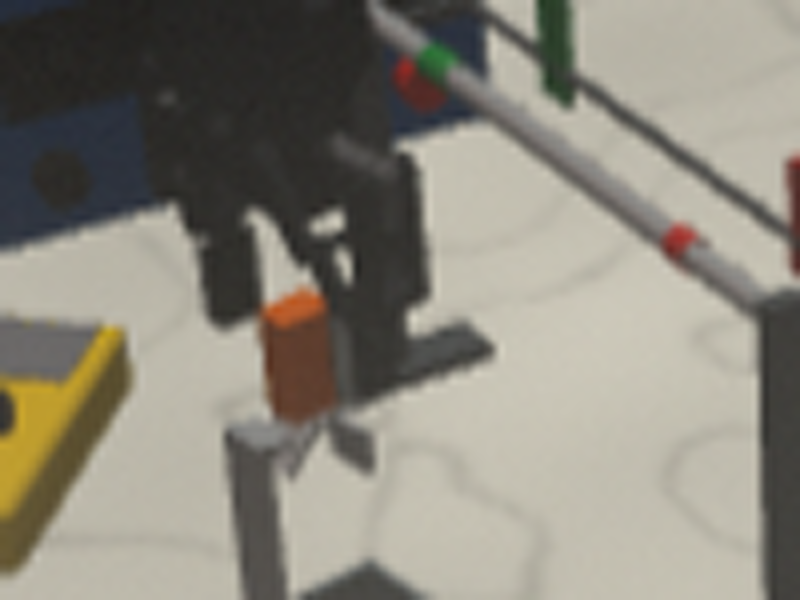

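```bash

python3 -m creep '[{"offset":[0,0,0.1],"spin":0,"claw":0},{"offset":[0,0,0.1],"spin":0,"claw":-0.5},{"offset":[0,0,0.1],"spin":0,"claw":-1},{"offset":[0,0,0.1],"spin":0,"claw":-1},{"offset":[0,0,0.1],"spin":0,"claw":-1}]'
python3 -m creep '[{"offset":[0,0,0],"spin":0,"claw":-1},{"offset":[0,0,0],"spin":0,"claw":-1},{"offset":[0,0,0],"spin":0,"claw":-1},{"offset":[0,0,0],"spin":0,"claw":-1},{"offset":[0,0,0],"spin":0,"claw":-1}]'
python3 d.py .418 .246 .145 -1.346
python3 - <<'E'
from h import *
im=snap('side','s_u');crop(im,'s_u2',220,110,100,100,6)
E
```

```text
clock: 31.25
position: [0.4196, 0.2466, 0.147]
orientation: [3.141, -0.016, -1.347]
wrist_force: [-0.4, -0.2, 4.8]
gripper_width: 0.017
clock: 31.75
position: [0.4196, 0.2467, 0.147]
orientation: [3.141, -0.016, -1.347]
wrist_force: [-0.4, 0.6, 3.8]
gripper_width: 0.017
pos [0.4196 0.2467 0.147 ] yaw -1.347 q6 1.76 w 0.017 F [-0.4  0.6  3.8] t 31.75 | cm [0.03 0.17 0.2 ] spin -0.1
```

View pics/s_u2.png

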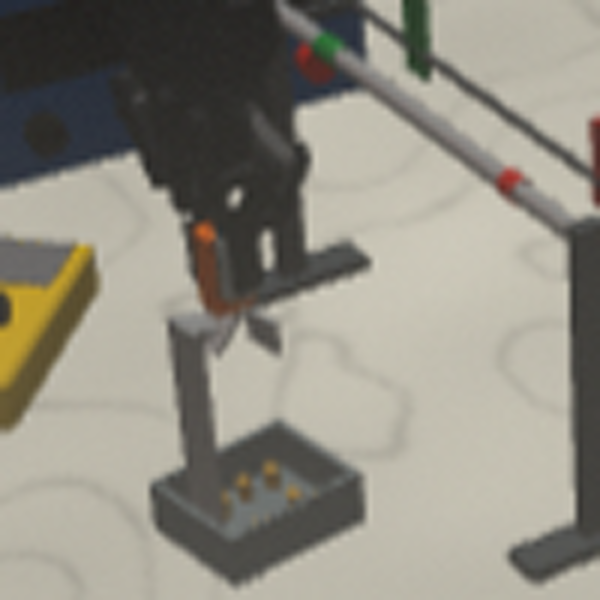

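```bash

python3 -m creep '[{"offset":[0,0,-2],"spin":0,"claw":-1},{"offset":[0,0,-4],"spin":0,"claw":-1},{"offset":[0,0,-6],"spin":0,"claw":-1},{"offset":[0,0,-8],"spin":0,"claw":-1},{"offset":[0,0,-10.3],"spin":0,"claw":-1}]'
python3 d.py .455 .391 .25 -1.4835
python3 - <<'E'
from h import *
im=snap('side','s_v');crop(im,'s_v2',200,60,133,120,5)
E
```

```text
clock: 32.3
position: [0.4182, 0.2476, 0.2491]
orientation: [3.137, -0.018, -1.347]
wrist_force: [-0.2, -0.2, -3.0]
gripper_width: 0.0173
pos [0.4182 0.2476 0.2491] yaw -1.347 q6 1.75 w 0.0173 F [-0.2 -0.2 -3. ] t 32.3 | cm [-13.16  -6.76  -0.35] spin 7.8
```

View pics/s_v2.png

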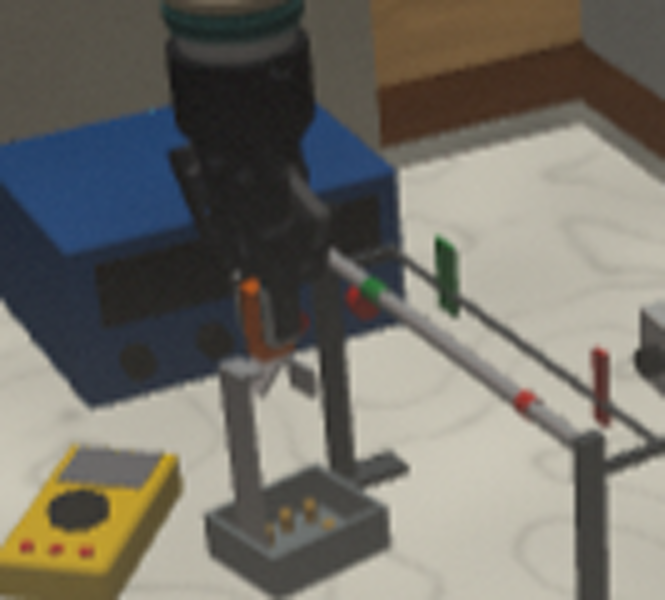

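Lifted well and upright. Moving sideways to the green band on the robot's side of the rail.

```bash

python3 -m creep '[{"offset":[-2.5,-1.3,0],"spin":2,"claw":-1},{"offset":[-5.5,-2.8,0],"spin":4,"claw":-1},{"offset":[-8.5,-4.5,0],"spin":6,"claw":-1},{"offset":[-11.5,-5.8,0],"spin":8,"claw":-1},{"offset":[-13.2,-6.8,0],"spin":8,"claw":-1}]'
python3 -m creep '[{"offset":[0,0,0],"spin":0,"claw":-1},{"offset":[0,0,0],"spin":0,"claw":-1}]'
python3 d.py .455 .391 .25 -1.4835
python3 - <<'E'
from h import *
im=snap('side','s_w');crop(im,'s_w2',200,60,133,120,5)
im=snap('top','t_w');crop(im,'t_w2',100,125,200,140,4)
E
```

```text
clock: 32.85
position: [0.4573, 0.3944, 0.249]
orientation: [-3.138, -0.016, -1.486]
wrist_force: [0.5, -0.9, -3.7]
gripper_width: 0.0173
clock: 33.05
position: [0.4563, 0.3937, 0.2466]
orientation: [3.141, -0.019, -1.485]
wrist_force: [-0.9, -0.5, -2.5]
gripper_width: 0.0172
pos [0.4563 0.3937 0.2466] yaw -1.485 q6 2.09 w 0.0172 F [-0.9 -0.5 -2.5] t 33.05 | cm [ 0.26  0.16 -0.33] spin -0.1
```

View pics/s_w2.png

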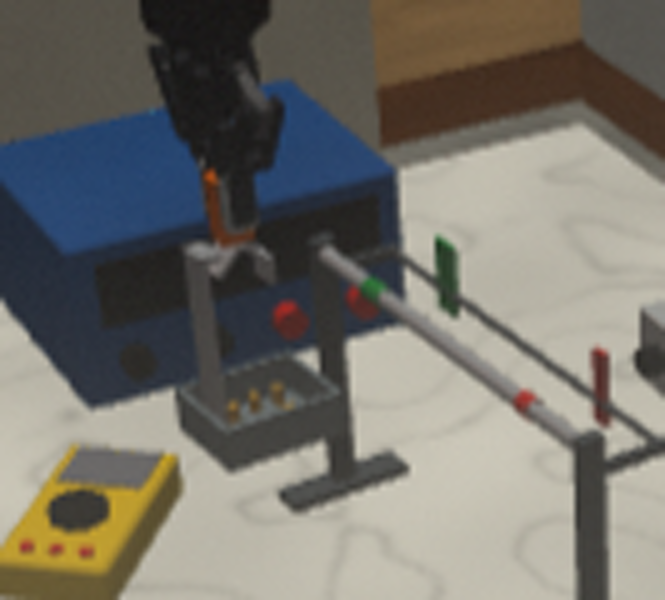

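View pics/t_w2.png

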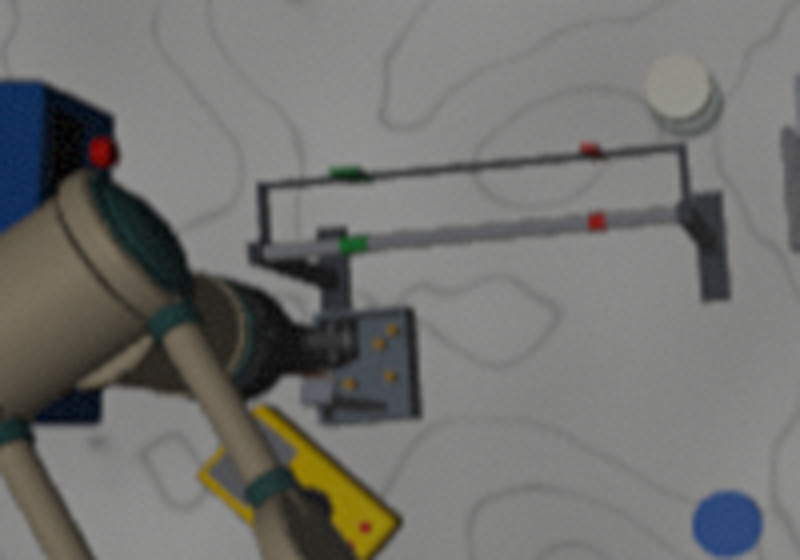

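```bash
python3 - <<'E'
from h import *
def k(u,v): return (u/4+100-.375,v/4+125-.375)
Q=[onz('top',*k(*p),.128)[:2] for p in [(322,309),(411,309),(419,416),(323,422)]]
print(Q,np.mean(Q,0))
E
```

```text
[array([0.50002992, 0.42292176]), array([0.49978172, 0.35590118]), array([0.41967839, 0.34790754]), array([0.41541443, 0.41961071])] [0.45872611 0.3865853 ]
```

```bash

python3 -m creep '[{"offset":[0.3,-1.5,-0.4],"spin":0,"claw":-1},{"offset":[0.6,-3.5,-0.4],"spin":0,"claw":-1},{"offset":[1,-5.5,-0.4],"spin":0,"claw":-1},{"offset":[1.3,-7.3,-0.4],"spin":0,"claw":-1},{"offset":[1.4,-8.6,-0.4],"spin":0,"claw":-1}]'
python3 -m creep '[{"offset":[0,0,0],"spin":0,"claw":-1},{"offset":[0,0,0],"spin":0,"claw":-1}]'
python3 d.py .5435 .387 .20 -1.4835
python3 - <<'E'
from h import *
im=snap('side','s_x');crop(im,'s_x2',220,60,100,100,7)
im=snap('top','t_x');crop(im,'t_x2',150,145,100,70,8)
E
```

```text
clock: 33.65
position: [0.5459, 0.3849, 0.2527]
orientation: [-3.139, -0.019, -1.488]
wrist_force: [0.4, -0.0, -2.9]
gripper_width: 0.0173
clock: 33.85
position: [0.5462, 0.3842, 0.2526]
orientation: [-3.139, -0.019, -1.49]
wrist_force: [0.3, -0.1, -3.1]
gripper_width: 0.0172
pos [0.5462 0.3842 0.2526] yaw -1.49 q6 2.01 w 0.0172 F [ 0.3 -0.1 -3.1] t 33.85 | cm [-0.4   0.26  5.25] spin -0.3
```

View pics/s_x2.png

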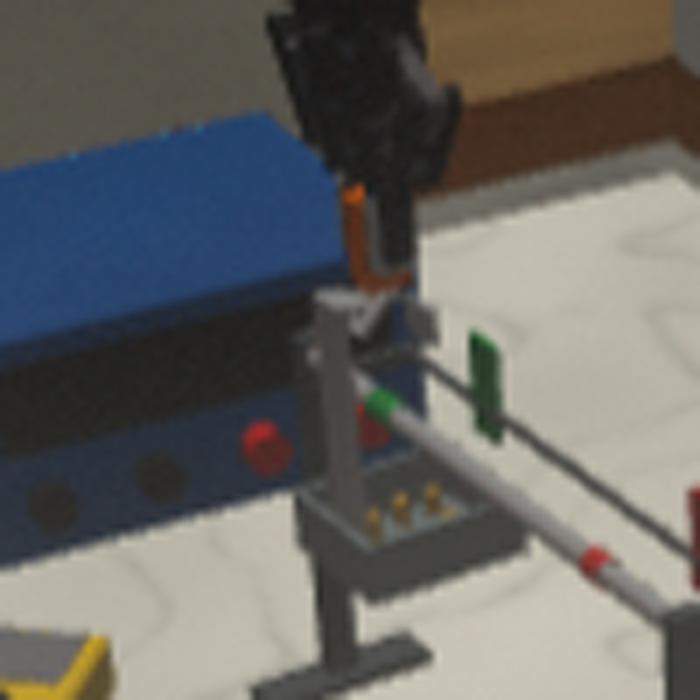

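View pics/t_x2.png

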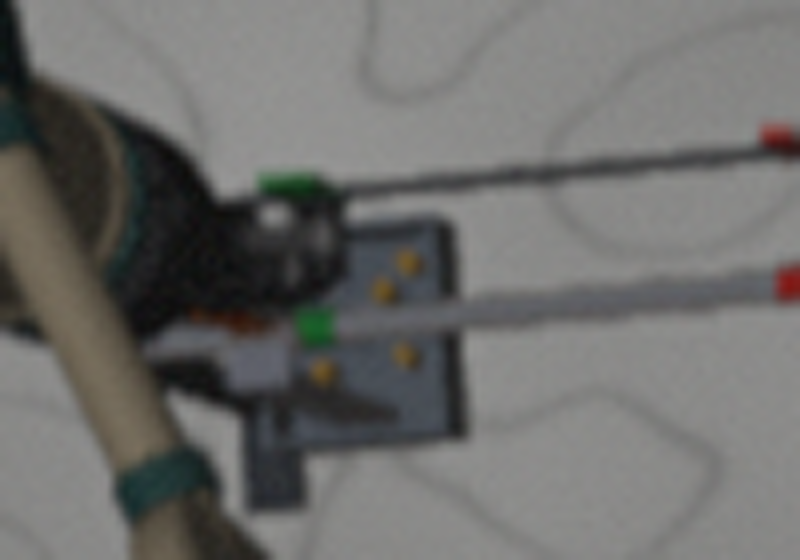

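```bash
python3 - <<'E'
from h import *
def k(u,v): return (u/8+150-.44,v/8+145-.44)
a=onz('top',*k(450,215),.136);b=onz('top',*k(463,438),.136)
print(a,b,(a+b)/2,np.arctan2(*(a-b)[[1,0]]))
for u,v in [(318,327),(440,311),(790,283)]: print(onz('top',*k(u,v),.184))
# side: expected pixel of bar at .18, hook tip etc
H=np.array([.5435,.385,.2306])
for d in [(0,0,.011),(.019,0,-.021),(-.024,0,0)]: print((proj('side',H+np.array(d))-[220,60])*7)
E
```

```text
[0.590739   0.34565166 0.136     ] [0.50660743 0.33874219 0.136     ] [0.54867321 0.34219693 0.136     ] 0.08194300638409051
[0.541989   0.37952755 0.184     ]
[0.54762386 0.33547563 0.184     ]
[0.55726349 0.20902953 0.184     ]
[375.71488945 278.53077337]
[418.94352213 333.85471092]
[328.45859382 313.74306958]
```

```bash

python3 -m creep '[{"offset":[-0.2,0.2,0.5],"spin":0,"claw":-1},{"offset":[-0.2,0.2,1.2],"spin":0,"claw":-1},{"offset":[-0.2,0.2,1.9],"spin":0,"claw":-1},{"offset":[-0.2,0.2,2.5],"spin":0,"claw":-1},{"offset":[-0.2,0.2,2.5],"spin":0,"claw":-1}]'
python3 d.py .5435 .387 .20 -1.4835
python3 - <<'E'
from h import *
im=snap('side','s_y');crop(im,'s_y2',240,80,70,70,9)
E
```

```text
clock: 34.45
position: [0.5423, 0.3857, 0.2261]
orientation: [3.141, -0.02, -1.488]
wrist_force: [0.2, 0.1, -4.1]
gripper_width: 0.0173
pos [0.5423 0.3857 0.2261] yaw -1.488 q6 2.01 w 0.0173 F [ 0.2  0.1 -4.1] t 34.45 | cm [-0.17 -0.13  2.61] spin -0.3
```

View pics/s_y2.png

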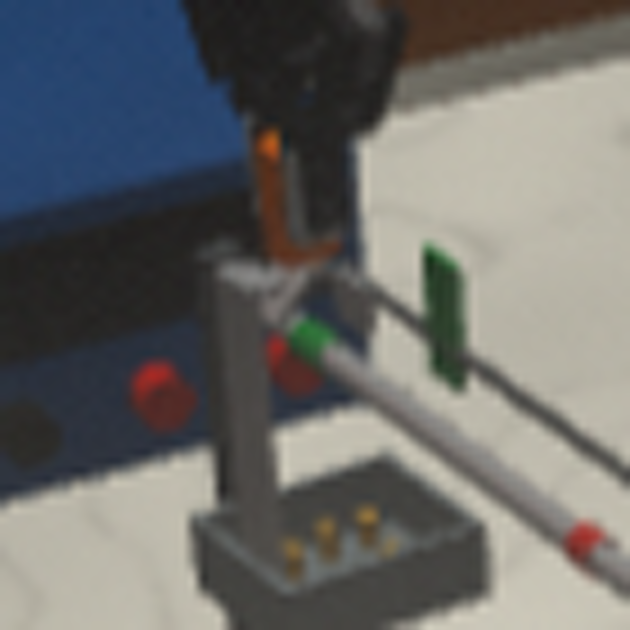

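```bash

python3 -m creep '[{"offset":[0,0,0.5],"spin":0,"claw":-1},{"offset":[0,0,1],"spin":0,"claw":-1},{"offset":[0,0,1.5],"spin":0,"claw":-1},{"offset":[0,0,1.9],"spin":0,"claw":-1},{"offset":[0,0,1.9],"spin":0,"claw":-1}]'
python3 d.py .5435 .387 .20 -1.4835
python3 - <<'E'
from h import *
im=snap('side','s_z');crop(im,'s_z2',240,80,70,70,9)
E
```

```text
clock: 35.0
position: [0.5423, 0.3853, 0.2069]
orientation: [3.141, -0.02, -1.488]
wrist_force: [-0.3, -0.6, -2.9]
gripper_width: 0.0176
pos [0.5423 0.3853 0.2069] yaw -1.488 q6 2.01 w 0.0176 F [-0.3 -0.6 -2.9] t 35.0 | cm [-0.18 -0.13  0.69] spin -0.3
```

View pics/s_z2.png

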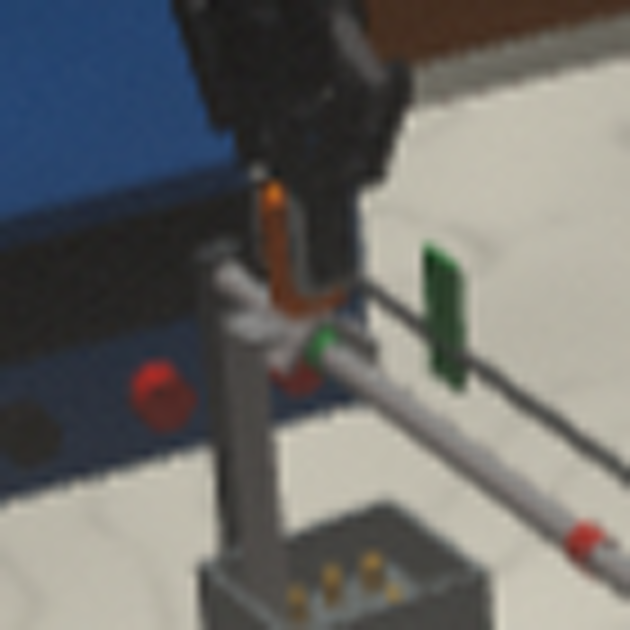

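```bash

python3 -m creep '[{"offset":[0,0,0.2],"spin":0,"claw":-1},{"offset":[0,0,0.3],"spin":0,"claw":-1},{"offset":[0,0,0.4],"spin":0,"claw":-1},{"offset":[0,0,0.4],"spin":0,"claw":-1}]'
python3 d.py .5435 .387 .20 -1.4835
```

```text
clock: 35.45
position: [0.5426, 0.3854, 0.2033]
orientation: [3.141, -0.02, -1.488]
wrist_force: [-0.1, -0.2, -2.7]
gripper_width: 0.0171
pos [0.5426 0.3854 0.2033] yaw -1.488 q6 2.01 w 0.0171 F [-0.1 -0.2 -2.7] t 35.45 | cm [-0.16 -0.11  0.33] spin -0.3
```

```bash

python3 -m creep '[{"offset":[0,0,0.1],"spin":0,"claw":-1},{"offset":[0,0,0.2],"spin":0,"claw":-1},{"offset":[0,0,0.2],"spin":0,"claw":-1}]'
python3 d.py .5435 .387 .20 -1.4835
python3 -m creep '[{"offset":[0,0,0.1],"spin":0,"claw":-1},{"offset":[0,0,0.1],"spin":0,"claw":-1}]'
python3 d.py .5435 .387 .20 -1.4835
```

```text
clock: 35.75
position: [0.5436, 0.3856, 0.202]
orientation: [-3.139, -0.019, -1.488]
wrist_force: [1.9, -0.5, 0.1]
gripper_width: 0.0171
pos [0.5436 0.3856 0.202 ] yaw -1.488 q6 2.01 w 0.0171 F [ 1.9 -0.5  0.1] t 35.75 | cm [-0.15 -0.    0.2 ] spin -0.3
clock: 35.95
position: [0.5438, 0.3856, 0.2018]
orientation: [-3.138, -0.019, -1.488]
wrist_force: [0.7, -0.5, 2.4]
gripper_width: 0.0171
pos [0.5438 0.3856 0.2018] yaw -1.488 q6 2.01 w 0.0171 F [ 0.7 -0.5  2.4] t 35.95 | cm [-0.14  0.02  0.18] spin -0.3
```

```bash

python3 -m creep '[{"offset":[1,0,0.02],"spin":0,"claw":-1},{"offset":[2,0,0.04],"spin":0,"claw":-1},{"offset":[3,0,0.06],"spin":0,"claw":-1},{"offset":[4,0,0.08],"spin":0,"claw":-1},{"offset":[5,0,0.1],"spin":0,"claw":-1}]'
python3 d.py .556 .2085 .202 -1.4835
python3 - <<'E'
from h import *
im=snap('side','s_A');crop(im,'s_A2',240,80,70,70,9)
E
```

```text
clock: 36.45
position: [0.5483, 0.3348, 0.2018]
orientation: [-3.137, -0.018, -1.489]
wrist_force: [1.9, 2.6, -0.2]
gripper_width: 0.0174
pos [0.5483 0.3348 0.2018] yaw -1.489 q6 1.94 w 0.0174 F [ 1.9  2.6 -0.2] t 36.45 | cm [12.65  0.26  0.22] spin -0.3
```

View pics/s_A2.png

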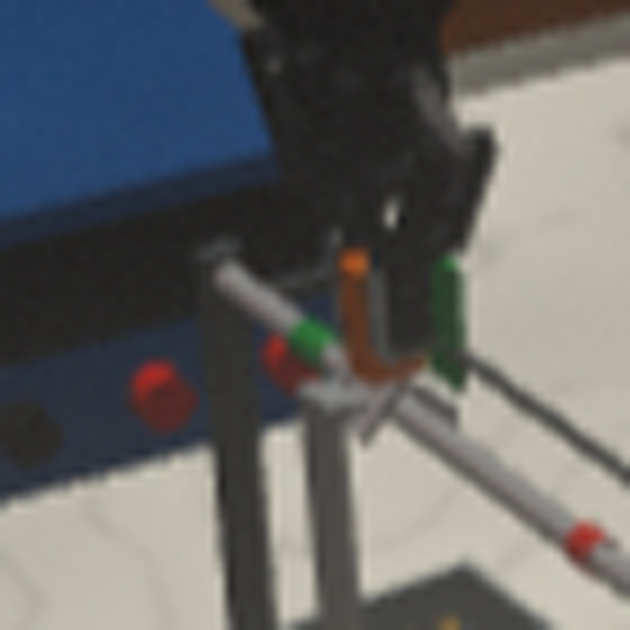

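```bash

python3 -m creep '[{"offset":[1,0,0.04],"spin":0,"claw":-1},{"offset":[2,0,0.06],"spin":0,"claw":-1},{"offset":[3,0,0.08],"spin":0,"claw":-1},{"offset":[4,0,0.1],"spin":0,"claw":-1},{"offset":[5,0,0.12],"spin":0,"claw":-1}]'
python3 d.py .556 .2085 .202 -1.4835
python3 -m creep '[{"offset":[1,0,0.03],"spin":0,"claw":-1},{"offset":[2,0,0.05],"spin":0,"claw":-1},{"offset":[3,0,0.07],"spin":0,"claw":-1},{"offset":[4,0,0.09],"spin":0,"claw":-1},{"offset":[5,0,0.11],"spin":0,"claw":-1}]'
python3 d.py .556 .2085 .202 -1.4835
python3 - <<'E'
from h import *
im=snap('side','s_B');crop(im,'s_B2',260,90,90,90,8)
im=snap('top','t_B');crop(im,'t_B2',200,145,100,70,8)
E
```

```text
clock: 37.0
position: [0.5529, 0.2821, 0.2019]
orientation: [-3.137, -0.021, -1.49]
wrist_force: [2.3, 3.1, 0.7]
gripper_width: 0.0173
pos [0.5529 0.2821 0.2019] yaw -1.49 q6 1.87 w 0.0173 F [2.3 3.1 0.7] t 37.0 | cm [7.36 0.29 0.14] spin -0.4
clock: 37.5
position: [0.5573, 0.2315, 0.2019]
orientation: [-3.136, -0.021, -1.49]
wrist_force: [3.5, 2.3, -0.0]
gripper_width: 0.0173
pos [0.5573 0.2315 0.2019] yaw -1.49 q6 1.79 w 0.0173 F [ 3.5  2.3 -0. ] t 37.5 | cm [2.28 0.32 0.04] spin -0.4
```

View pics/s_B2.png

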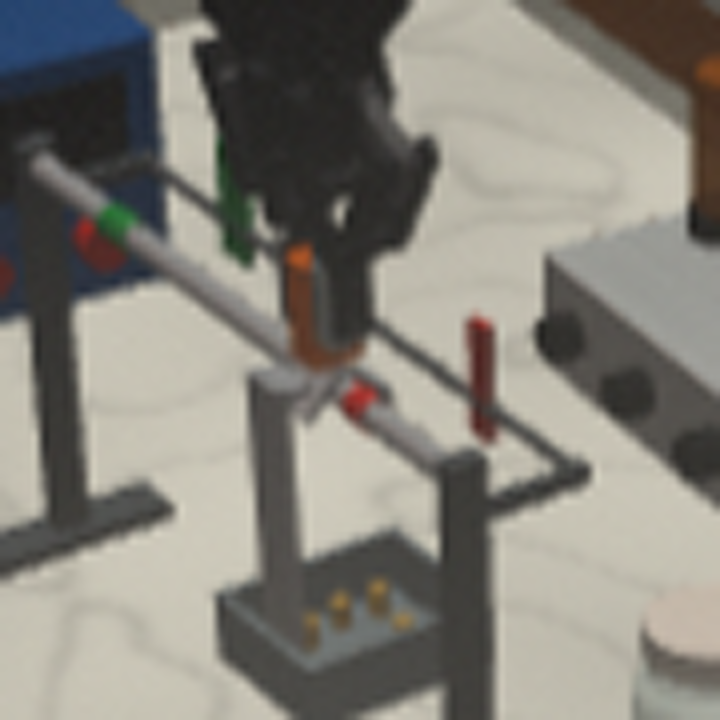

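View pics/t_B2.png

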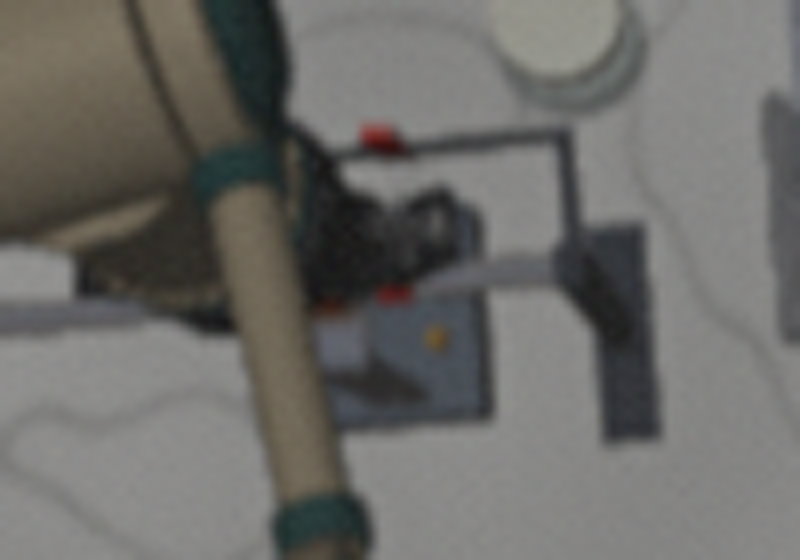

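```bash
python3 - <<'E'
from h import *
def k(u,v): return (u/8+200-.44,v/8+145-.44)
a=onz('top',*k(480,208),.085);b=onz('top',*k(491,420),.085)
m=(a+b)/2;c=m[:2]+.035*np.array([-np.sin(.0875),np.cos(.0875)])
print(a,b,m,'origin',c)
print('red',onz('top',*k(395,293),.183))
def s(u,v): return (u/8+260-.44,v/8+90-.44)
# block bottom centre on near face; stem near corner tray corners at rim
for n,p in [('rim front-left',(218,600)),('rim near corner',(310,668)),('rim far',(398,533))]: print(n,onz('side',*s(*p),.085))
E
```

```text
[0.60127841 0.19169596 0.085     ] [0.51837602 0.18645411 0.085     ] [0.55982721 0.18907503 0.085     ] origin [0.55676862 0.22394113]
red [0.55376093 0.20734351 0.183     ]
rim front-left [0.51382273 0.2536381  0.085     ]
rim near corner [0.52256849 0.19338762 0.085     ]
rim far [0.59681047 0.2607639  0.085     ]
```

```bash

python3 -m creep '[{"offset":[0.7,0,0.01],"spin":0,"claw":-1},{"offset":[1.4,0,0.03],"spin":0,"claw":-1},{"offset":[2.1,0,0.04],"spin":0,"claw":-1},{"offset":[2.1,0,0.04],"spin":0,"claw":-1},{"offset":[2.1,0,0.04],"spin":0,"claw":-1}]'
python3 d.py .556 .2085 .202 -1.4835
python3 - <<'E'
from h import *
im=snap('side','s_C');crop(im,'s_C2',270,90,70,70,10)
im=snap('top','t_C');crop(im,'t_C2',220,155,80,60,10)
E
```

```text
clock: 38.1
position: [0.5593, 0.2074, 0.2021]
orientation: [-3.136, -0.027, -1.491]
wrist_force: [3.5, -1.7, 1.6]
gripper_width: 0.0172
pos [0.5593 0.2074 0.2021] yaw -1.491 q6 1.75 w 0.0172 F [ 3.5 -1.7  1.6] t 38.1 | cm [-0.14  0.32  0.  ] spin -0.4
```

View pics/s_C2.png

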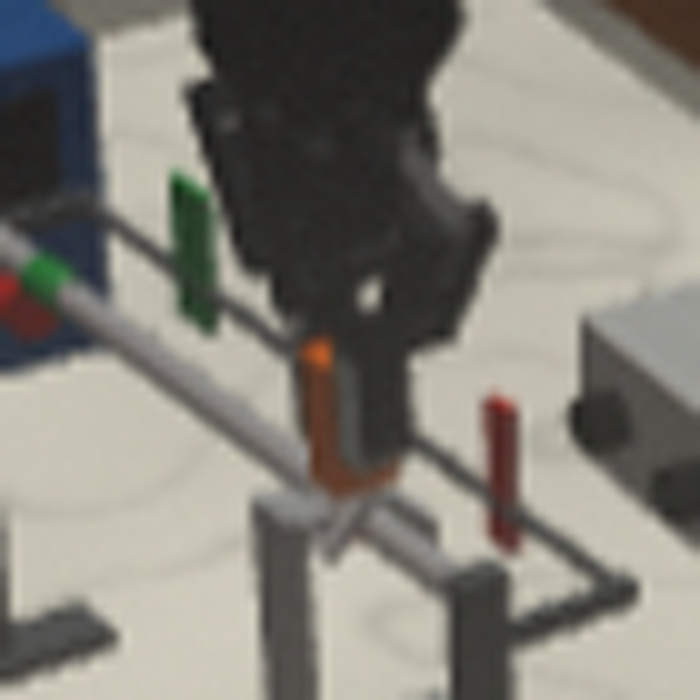

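View pics/t_C2.png

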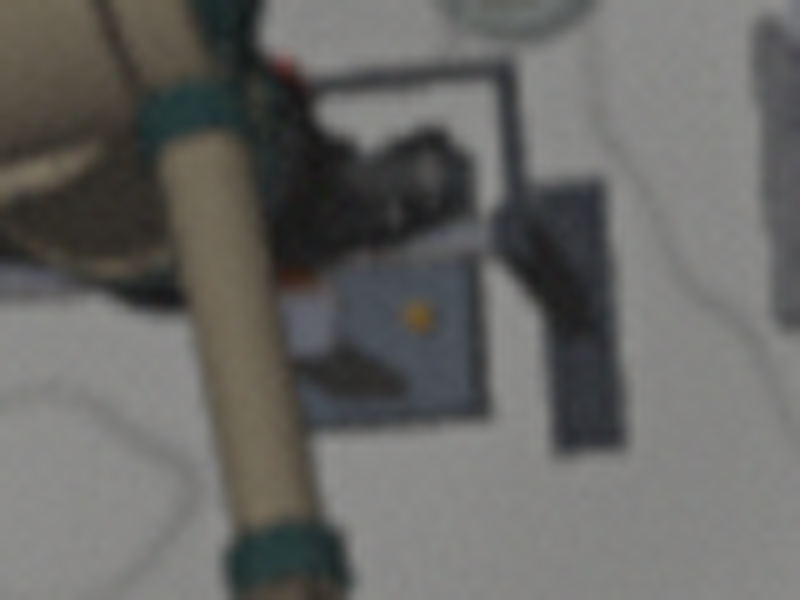

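```bash
python3 - <<'E'
from h import *
th=.0875;ex=np.array([np.cos(th),np.sin(th)]);ey=np.array([-np.sin(th),np.cos(th)])
g=np.array([.5412,.3845]);r=np.array([.5567,.2085])
for off in (-.008,-.004,0,.004,.008):
    h=r+ey*off
    def P(x,y,z): return ((proj('side',np.r_[h+ex*x+ey*y,z])-[270,90])*10+5).round().astype(int)
    def T(x,y,z): return ((proj('top',np.r_[h+ex*x+ey*y,z])-[220,155])*10+5).round().astype(int)
    print(off,'blk bot',P(-.012,.009,.191),P(-.012,-.009,.191),P(.012,-.009,.191),'top',P(-.012,.009,.235),P(-.012,-.009,.235),'T tray',T(.042,-.035,.085),T(-.042,-.035,.085),'wall bottom',T(-.042,-.035,.055))
E
```

```text
-0.008 blk bot [316 489] [349 514] [418 489] top [309 355] [343 380] T tray [472 157] [493 425] wall bottom [506 435]
-0.004 blk bot [308 483] [342 508] [410 484] top [302 350] [336 374] T tray [460 158] [480 426] wall bottom [493 436]
0 blk bot [301 477] [334 502] [403 478] top [295 344] [328 369] T tray [447 159] [468 427] wall bottom [480 437]
0.004 blk bot [294 472] [327 497] [395 473] top [287 339] [321 363] T tray [434 161] [455 428] wall bottom [468 438]
0.008 blk bot [286 466] [319 491] [388 467] top [280 334] [313 358] T tray [421 162] [442 429] wall bottom [455 440]
```

```bash

python3 -m creep '[{"offset":[0,0,0],"spin":0,"claw":-0.4},{"offset":[0,0,0],"spin":0,"claw":-0.2},{"offset":[0,0,0],"spin":0,"claw":0},{"offset":[0,0,0],"spin":0,"claw":0},{"offset":[0,0,0],"spin":0,"claw":0}]'
python3 d.py .556 .2085 .202 -1.4835
python3 -m creep '[{"offset":[0,0,-1],"spin":0,"claw":0},{"offset":[0,0,-3],"spin":0,"claw":0},{"offset":[0,0,-6],"spin":0,"claw":0},{"offset":[0,0,-9],"spin":0,"claw":0},{"offset":[0,0,-13],"spin":0,"claw":0}]'
python3 -m creep '[{"offset":[0,4,0],"spin":0,"claw":0},{"offset":[0,8,0],"spin":0,"claw":0},{"offset":[0,12,0],"spin":0,"claw":0},{"offset":[0,16,0],"spin":0,"claw":0},{"offset":[0,20,0],"spin":0,"claw":0}]'
python3 - <<'E'
from h import *
im=snap('side','s_D');crop(im,'s_D2',240,90,130,130,5)
im=snap('top','t_D');crop(im,'t_D2',180,135,200,140,4)
E
```

```text
clock: 38.7
position: [0.5589, 0.2078, 0.2019]
orientation: [-3.137, -0.026, -1.49]
wrist_force: [-0.2, 0.3, 0.6]
gripper_width: 0.0429
pos [0.5589 0.2078 0.2019] yaw -1.49 q6 1.75 w 0.0429 F [-0.2  0.3  0.6] t 38.7 | cm [-0.09  0.29 -0.01] spin -0.4
clock: 39.2
position: [0.5572, 0.2111, 0.3326]
orientation: [-3.14, -0.027, -1.49]
wrist_force: [0.2, 0.6, 0.1]
gripper_width: 0.0428
clock: 39.7
position: [0.3562, 0.1948, 0.333]
orientation: [-3.139, -0.026, -1.491]
wrist_force: [0.4, 0.1, 0.3]
gripper_width: 0.0428
```

View pics/s_D2.png

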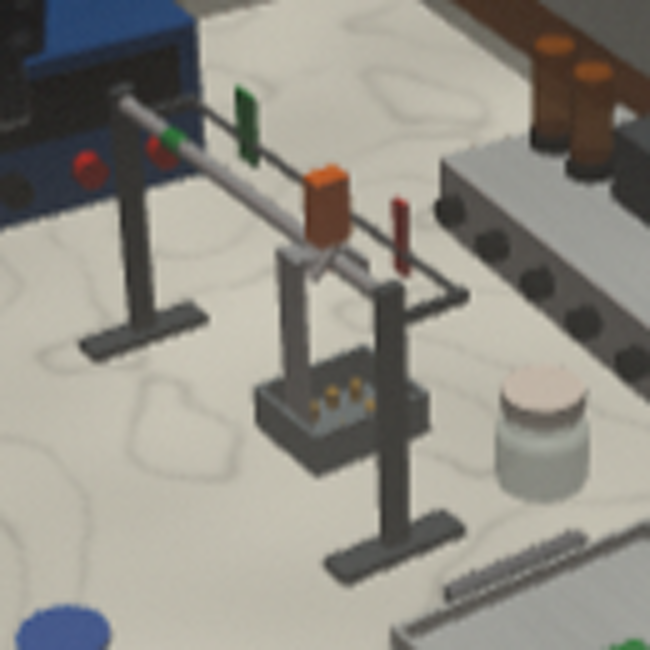

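View pics/t_D2.png

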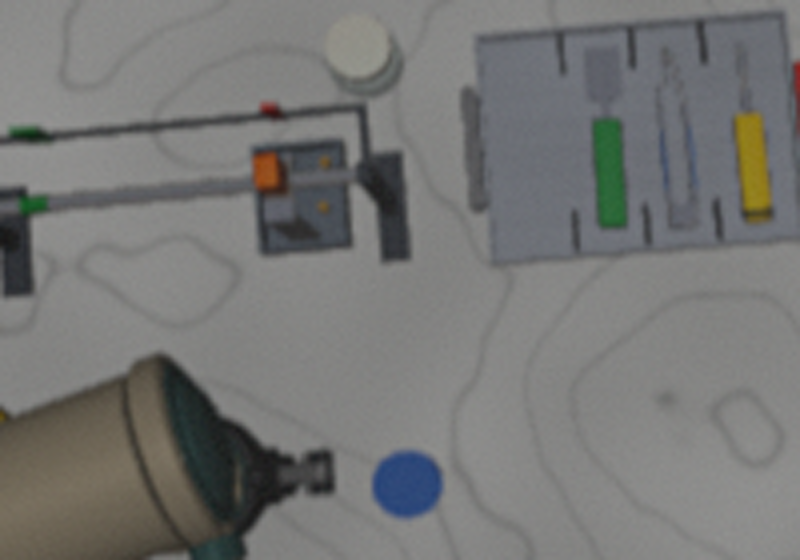

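Caddy hangs seated and level. I check its offset from the red flag with both views, and the tools and valve again.

```bash
python3 - <<'E'
from m import *
t=cv2.imread('pics/t_D.png');s=cv2.imread('pics/s_D.png');t0=cv2.imread('pics/top0.png');s0=cv2.imread('pics/side0.png')
O=((3,120,60),(18,255,255));R2=((0,110,50),(8,255,255))
a=rect(t,*O,(238,168,18,18));b=rect(s,*O,(298,120,16,22))
p=tri(a.mean(0),b.mean(0));print('block now',p,a.min(0),a.max(0),b.min(0),b.max(0))
r=np.array([.5562,.2085]);th=.0875;ey=np.array([-np.sin(th),np.cos(th)]);ex=np.array([np.cos(th),np.sin(th)])
d=p[0][:2]-r;print('along rail',d@ey,'across',d@ex,'z exp',.055+.158)
def P(im,n,off):
    h=r+ey*off
    f=lambda x,y,z:proj(n,np.r_[h+ex*x+ey*y,z]).round(1)
    return f
for off in(-.005,0,.005):
    f=P(s,'side',off);print(off,'side blk topmid',f(0,0,.235),'minx',f(-.012,.009,.21),'maxx',f(.012,-.009,.21))
# tools in tray frame
tc=np.array([.618,-.0585]);ty=.0725;Rm=np.array([[np.cos(ty),np.sin(ty)],[-np.sin(ty),np.cos(ty)]])
for nm,lo,hi,roi in [('green',(45,90,40),(80,255,255),(320,155,25,45)),('yellow',(20,100,60),(35,255,255),(358,155,20,45))]:
    c,v,_=axis(world(rect(t,lo,hi,roi),'top',.018));print(nm,'handle ctr tray frame',Rm@(c-tc),'yaw rel',(np.arctan2(v[1],v[0])-ty+np.pi/2)%np.pi-np.pi/2)
def k(u,v): return (u/4+180-.375,v/4+135-.375)
for n,q in[('f_end',(683,226)),('f_tip',(665,50)),('sp_tip',(603,48)),('sp_end',(612,227)),('sd_tip',(741,45)),('sd_end',(757,218))]: print(n,Rm@(onz('top',*k(*q),.018)[:2]-tc))
E
python3 - <<'E'
import cv2
s=cv2.imread('pics/s_D.png');cv2.imwrite('pics/s_D3.png',cv2.resize(s[170:330,280:500],None,fx=3.5,fy=3.5,interpolation=cv2.INTER_CUBIC))
E
```

```text
block now (array([0.55939121, 0.21022011, 0.21221313]), np.float64(0.0017087124129809277)) [243. 173.] [250. 182.] [301. 123.] [309. 138.]
along rail 0.001434652677118909 across 0.0033293141125810815 z exp 0.213
-0.005 side blk topmid [304.9 124.7] minx [300.1 132.3] maxx [310.4 132.4]
0 side blk topmid [304. 124.] minx [299.2 131.6] maxx [309.4 131.7]
0.005 side blk topmid [303.  123.3] minx [298.2 130.9] maxx [308.5 131. ]
green handle ctr tray frame [-0.02875597  0.02662327] yaw rel -0.018019166081075344
yellow handle ctr tray frame [-0.03143293 -0.08963711] yaw rel 0.01268866296297766
f_end [-0.07635776 -0.0292388 ]
f_tip [ 0.06903905 -0.02639121]
sp_tip [0.07464504 0.02393342]
sp_end [-0.07278277  0.02800511]
sd_tip [ 0.06834366 -0.08851514]
sd_end [-0.07443757 -0.08932042]
```

View pics/s_D3.png

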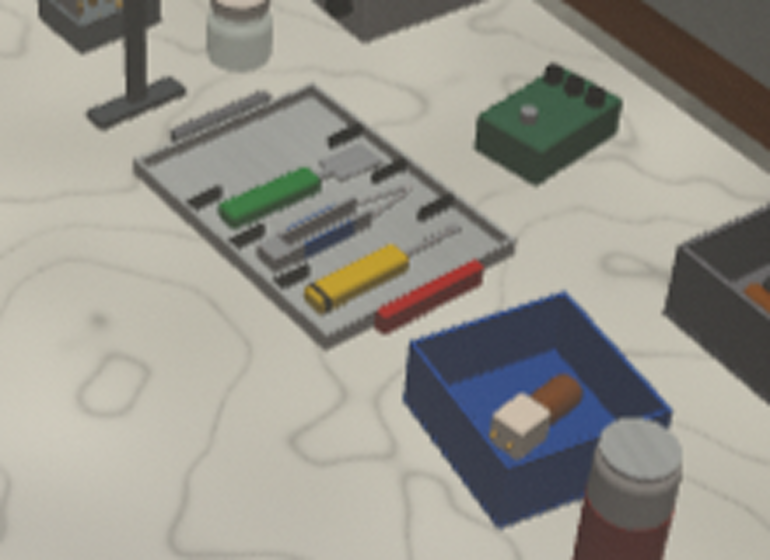

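View pics/t_D.png

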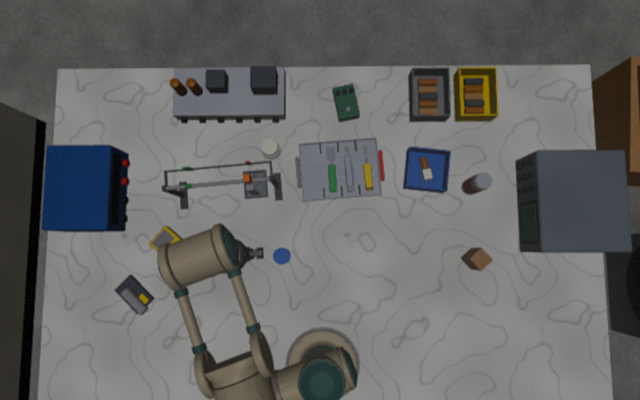

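```bash
python3 -m creep '[{"offset":[0,0,0],"spin":0,"claw":0},{"offset":[0,0,0],"spin":0,"claw":0}]'
python3 -c "
from cell import arm
print(arm.job_done())"
```

```text
clock: 40.0
position: [0.3534, 0.1945, 0.3345]
orientation: [-3.139, -0.026, -1.489]
wrist_force: [1.1, 1.4, -0.6]
gripper_width: 0.0429
the job is handed in; nothing more can be done
None
```

The job is done and handed in at about 40 s; the hand-in gave no verdict.

**What I did:** There was one valve and three tools on the bench; the probe was missing. I put the valve in the blue bin. Then I laid the screwdriver, forceps and spatula flat in the tray, in that order from the red block, with handles towards the robot. Last, I hooked the caddy on at the green band, slid it along the rail without lifting it off, and let it go at the red flag.

**Last checks (both cameras):**
- **Tools:** they sit at tray y of about −89, −28 and +26 mm. Each is within about 4 mm of the tray's middle line and 0.03 rad of its slot.
- **Valve:** it lies inside the bin.
- **Caddy along the rail:** triangulating its orange block puts it about 1.5 mm from the flag. An earlier estimate, before I let go, gave 2 to 4 mm the other way. Both are well inside the 12 mm allowed.
- **Caddy seating:** its measured height matched the seated height to 1 mm. The block read about 3 mm beyond the bar's measured line, against an allowance of 7 mm.
- **Other things on the bench:** none looks moved in the pictures, and no tool was seen to be knocked aside. The multimeter was partly hidden by the arm in the last top view.

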